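Charge a tilting barrel tumbler with two tow balls and a scoop of media

ROBOT

A 6-joint arm with a two-finger parallel gripper is mounted at the origin on the work surface; the furniture and walls round the work are solid. World frame = base frame: x ahead of the robot, y to its left, z up, the work surface at z = 0. Lengths are in mm, angles in rad, forces in N, time in s.
With the tool pointing down it reaches from about 350 to 975 mm from the base axis. Payload 7.1 kg.
Tool frame: the origin (TCP) lies between the finger pads; the fingertips stand 17 mm ahead of it and the grasp point (between the pads) lies 2 mm behind it; z points along the fingers, y is the line along which they close (so a half turn about z gives the same grasp; the last joint's range is limited). The gripper opens to 88 mm and grips with 3 to 60 N. Pads are 20 mm wide; open, the fingers measure 115 mm over their backs; the gripper's body (75 mm by 178 mm) begins 61 mm behind the grasp point.
Start: joints at [-1.132, 0.423, 1.63, -0, 1.089, -0.019], TCP at [276.249, -560.617, 239.675] pointing down, gripper open.
Joint ranges: [-3, 3], [-0.9, 2.11], [0.09, 2.58], [-1.31, 4.45], [0.11, 2.69], [-2.54, 2.54]. Speed limits (rad/s): [2.39, 2.39, 3.01, 3.14, 3.14, 3.14].

INTERFACE

Orientations are given as a rotation vector (axis times angle).
In Python, from workcell import ctrl, ticket, get_image gives the robot as it stands (ctrl), with the cameras as plain functions and the job (ticket).
- The arm moves only by the shell command python3 jog.py 'ROWS' [OPENING]. ROWS is a JSON list of rows, 1 to 5 of them, each written [[dx, dy, dz], [rx, ry, rz]]: dx, dy, dz in mm, then a rotation vector rx, ry, rz in rad; each row shifts and turns the commanded pose from where the row before left it, along the tool's axes as they then stand; what a row does not reach is not made up. A row lasts 1/12 s, in which the tool goes at most 41.7 mm and 0.125 rad, less where a joint would pass 70% of its speed; a pose out of reach is approached as far as the arm can. OPENING is the finger opening in mm, set as the command begins (- or left out keeps the last). The fingers move at their own pace and stop on an object; the grip force is fixed at half the most. Time passes only in rows, so rows that do not move let the fingers close. It prints the time, the measured TCP pose, the force, the opening and the grip force at its end. Input that does not fit is refused with a message, and nothing moves.
- ctrl.get_obs(): the state, without advancing time (a new reading comes with each control period).
- get_image(name): name is "scene" or "top" or "wrist"; returns a dict with "img" (480x640x3 uint8, red, green, blue), "fx", "fy", "cx", "cy" (pixels), "R" (3x3) and "t" (3): a world point X has camera coordinates R X + t. Camera axes: x right, y down, z forward; pixel columns grow to the right and rows downward; lengths in mm; the calibration is good to about 2 mm. The wrist camera is an equidistant fisheye: a pixel r from the principal point sees the ray r / f radians off the axis. A picture is of the moment at which its call begins. There is no depth.
- ticket.close_job(): hands the job in; it is judged then, once.
The state is a dict: "t": time; "qpos": joint angles; "qvel": joint speeds; "joint_torque": joint torques, N m; "ee_pos": TCP position; "orientation": TCP orientation; "ft_force": force on the tool from outside, world axes, zero at the start; "moment": the same for the moment, N m; "width": finger opening in mm; "grasp_force": force on a finger pad.
Only numpy, scipy, OpenCV 4.12 (cv2) and the standard library are available. Lean on these libraries where they do the work, as an engineer would, in place of code of your own. Each camera call takes 0.05 s, during which the arm holds its last target. There are 200 camera calls.

TASK

Load the tumbler: take the two turned tow balls by their studs and lower them slowly and gently, ball first, down into the tilted barrel, so that both rest on its rubber floor and against its low side, in line with the barrel, studs towards the mouth; do not drop or knock them. Then tip all four media cones from the scoop in on top and set the empty scoop back down flat on the bench. Last, press the barrel's handle down until the barrel is right against its stop in the running position, and leave the other things on the bench where they are.

Things in the scene. Friction and masses are not known exactly. Their poses are not given: they have to be found in the camera images.
- tumbler: Bench tumbler stand, fixed: dark-blue two-cheek yoke on a grey 165x262 mm base plate. Origin on the bench midway between the cheeks, straight below the trunnion axis (150 mm up); x level, pointing away from the loading side, y level along the trunnion axis, z up. The barrel hangs between the cheeks (inner faces at y = +-113 mm, tops at 173 mm).
- barrel (a joint): Tilt of the barrel about the trunnion (tumbler y axis), rad. 0 = running position, hard stop: barrel axis leans 0.96 rad (55 deg) from vertical, mouth towards tumbler -x. Growing values stand it up: lean = 0.96 - value. Range 0 to 0.45; starts at 0.20 to 0.40 (loading position). Balanced, stiff hinge, stays where left, about 9 N on the handle to move it.
- barrel_floor (a point): Centre of the barrel's inner floor, 55 mm below the trunnion along the barrel axis. Frame: z up the barrel axis to the mouth, y along the trunnion, x square to both, pointing up and away. Hexagonal inside, black rubber, 170 mm between the two flats at x = -85 (lowest side, 98 mm wide) and x = +85 mm, corners at y = +-98 mm, walls 8 mm, 115 mm deep.
- barrel_mouth (a point): Centre of the barrel's open mouth, 115 mm from the floor along the barrel axis (same axes as barrel_floor). A round steel bead of 5 mm radius runs round the mouth.
- tilt_handle (a point): Middle of the level black grip bar (17 mm thick, 72 mm long along y) of the bow handle on the low outer side of the barrel, 55 mm off it; axes as barrel_floor. Trunnion axis lies 148 mm along +x and 45 mm along -z of it. Pressing it down swings the barrel to its running position.
- tow_ball_a: Turned tow ball, bare steel, about 0.4 kg, standing upside down on the bench: 50 mm ball with a 28 mm flat underneath, 29 mm neck, 40 mm collar from 52 to 60 mm, 19 mm round stud from 60 to 128 mm high. Origin: centre of the flat; z runs along the stud. It stands behind a clamped workpiece, whose two clamps rise to 230 mm.
- tow_ball_a_centre (a point): Centre of the ball of tow_ball_a, 21 mm above the flat.
- tow_ball_a_stud (a point): Grip point on the upper stud of tow_ball_a, 105 mm above the flat.
- tow_ball_b: Second tow ball, the same as tow_ball_a.
- tow_ball_b_centre (a point): Centre of the ball of tow_ball_b, 21 mm above the flat.
- tow_ball_b_stud (a point): Grip point on the stud of tow_ball_b, 105 mm above the flat.
- scoop: Sheet-metal scoop lying flat on the bench, 0.16 kg: tray 88 mm long, 68 wide, sides 34 high (24 near the front), open at its front (+x end, x = +44 mm), back at x = -44 mm. Wooden handle, 18 mm wide, 14 thick, 120 long, rises backwards from the tray's back. Origin: centre of the tray's underside, z up.
- scoop_grip (a point): Middle of the scoop's handle, 105 mm behind the scoop's origin (-x) and 38 mm up; the handle slopes up 0.27 rad towards -x. Axes as the scoop.
- cone_1: Green finishing-media cone, 25 mm base, 24 mm high, 14 g, lying in the scoop. Origin: centre of its base, z to its tip. It slides on the scoop from a slope of about 35 deg.
- cone_2: Another media cone, the same as cone_1, in the scoop.
- cone_3: Another media cone, the same as cone_1, in the scoop.
- cone_4: Another media cone, the same as cone_1, in the scoop.
- tip_tin: Dark hinged tin with a printed lid lying on the bench, 78x114x37 mm; bystander. Origin: centre of its underside.
- marker: Black and cream paint marker lying on the bench, 16x131x16 mm; bystander. Origin: centre of its underside.
- round_slug: Round steel slug standing on the bench, 35 mm across, 26 mm high; bystander. Origin: centre of its underside.

How it is judged (in metres and radians):
On the way, in this order (a step that is already met when the one before it is completed fails the run):
1. one tow ball sits ball down on the barrel's floor and is let go (((x of tow_ball_a_centre in the frame of barrel_floor between -0.085 and 0.085 m and y of tow_ball_a_centre in the frame of barrel_floor between -0.095 and 0.095 m and z of tow_ball_a_centre in the frame of barrel_floor between 0.012 and 0.045 m and angle between the z axis of tow_ball_a and the z axis of barrel_floor, either way round below 0.35 rad and z of tow_ball_a_stud in the frame of barrel_floor above 0.07 m and contact force between the fingers and tow_ball_a below 0.05 N and linear speed of tow_ball_a below 0.02 m/s) or (x of tow_ball_b_centre in the frame of barrel_floor between -0.085 and 0.085 m and y of tow_ball_b_centre in the frame of barrel_floor between -0.095 and 0.095 m and z of tow_ball_b_centre in the frame of barrel_floor between 0.012 and 0.045 m and angle between the z axis of tow_ball_b and the z axis of barrel_floor, either way round below 0.35 rad and z of tow_ball_b_stud in the frame of barrel_floor above 0.07 m and contact force between the fingers and tow_ball_b below 0.05 N and linear speed of tow_ball_b below 0.02 m/s))), for 0.2 s.
2. both tow balls sit ball down on the barrel's floor and are let go (x of tow_ball_a_centre in the frame of barrel_floor between -0.085 and 0.085 m and y of tow_ball_a_centre in the frame of barrel_floor between -0.095 and 0.095 m and z of tow_ball_a_centre in the frame of barrel_floor between 0.012 and 0.045 m and angle between the z axis of each of tow_ball_a, tow_ball_b and the z axis of barrel_floor, either way round below 0.35 rad and z of each of tow_ball_a_stud, tow_ball_b_stud in the frame of barrel_floor above 0.07 m and x of tow_ball_b_centre in the frame of barrel_floor between -0.085 and 0.085 m and y of tow_ball_b_centre in the frame of barrel_floor between -0.095 and 0.095 m and z of tow_ball_b_centre in the frame of barrel_floor between 0.012 and 0.045 m and contact force between the fingers and tow_ball_a below 0.05 N and linear speed of each of tow_ball_a, tow_ball_b below 0.02 m/s and contact force between the fingers and tow_ball_b below 0.05 N), for 0.2 s.
3. all four media cones are in the barrel (x of cone_1 in the frame of barrel_floor between -0.087 and 0.087 m and y of cone_1 in the frame of barrel_floor between -0.1 and 0.1 m and z of cone_1 in the frame of barrel_floor between -0.005 and 0.105 m and x of cone_2 in the frame of barrel_floor between -0.087 and 0.087 m and y of cone_2 in the frame of barrel_floor between -0.1 and 0.1 m and z of cone_2 in the frame of barrel_floor between -0.005 and 0.105 m and x of cone_3 in the frame of barrel_floor between -0.087 and 0.087 m and y of cone_3 in the frame of barrel_floor between -0.1 and 0.1 m and z of cone_3 in the frame of barrel_floor between -0.005 and 0.105 m and x of cone_4 in the frame of barrel_floor between -0.087 and 0.087 m and y of cone_4 in the frame of barrel_floor between -0.1 and 0.1 m and z of cone_4 in the frame of barrel_floor between -0.005 and 0.105 m and x of tow_ball_a_centre in the frame of barrel_floor between -0.085 and 0.085 m and y of tow_ball_a_centre in the frame of barrel_floor between -0.095 and 0.095 m and z of tow_ball_a_centre in the frame of barrel_floor between 0.012 and 0.045 m and angle between the z axis of each of tow_ball_a, tow_ball_b and the z axis of barrel_floor, either way round below 0.35 rad and z of each of tow_ball_a_stud, tow_ball_b_stud in the frame of barrel_floor above 0.07 m and x of tow_ball_b_centre in the frame of barrel_floor between -0.085 and 0.085 m and y of tow_ball_b_centre in the frame of barrel_floor between -0.095 and 0.095 m and z of tow_ball_b_centre in the frame of barrel_floor between 0.012 and 0.045 m), for 0.2 s.
4. the barrel is down against its stop in the running position (all of step 3 and value of joint barrel below 0.03 rad), for 0.2 s.
At the end, for the whole second after the job is handed in: Barrel within 0.03 rad of its running stop; both tow balls in it, ball on the floor (ball centre 12 to 45 mm from it), stud within 0.35 rad of the barrel axis towards the mouth; all four cones inside; scoop flat on the bench (within 12 mm, 0.15 rad); all at rest (all of step 4 and linear speed of each of tow_ball_a, tow_ball_b, cone_1, cone_2, cone_3, cone_4, scoop below 0.02 m/s and height (world z) of scoop below 0.012 m and angle between scoop's own z axis and vertical below 0.15 rad and contact force between scoop and tumbler below 0.05 N); the robot touches nothing.
It fails at once if a tow ball falls or is moved faster than 0.35 m/s in the lower 9 cm of the barrel ((x of tow_ball_a_centre in the frame of barrel_floor between -0.085 and 0.085 m and y of tow_ball_a_centre in the frame of barrel_floor between -0.095 and 0.095 m and z of tow_ball_a_centre in the frame of barrel_floor between 0 and 0.09 m and linear speed of tow_ball_a above 0.35 m/s) or (x of tow_ball_b_centre in the frame of barrel_floor between -0.085 and 0.085 m and y of tow_ball_b_centre in the frame of barrel_floor between -0.095 and 0.095 m and z of tow_ball_b_centre in the frame of barrel_floor between 0 and 0.09 m and linear speed of tow_ball_b above 0.35 m/s)).
It fails at once if a tow ball strikes or is pressed against the tumbler with more than 60 N (contact force between any of tow_ball_a, tow_ball_b and tumbler above 60 N).
It fails at once if the tow balls strike one another with more than 60 N (contact force between tow_ball_a and tow_ball_b above 60 N).
It fails at once if the tin, marker or slug is moved more than 30 mm (distance of any of tip_tin, marker, round_slug from where it was at the start of the episode above 0.03 m).
It also fails if it takes over 72 s, if anything falls off the work surface, if the arm or the gripper's body presses on something with over 40 N, if the wrist force passes 120 N, or if a joint passes its speed limit or range.

## Working session

There is one attempt and no reset: what is moved stays moved. The work goes in short steps, Python scripts to look and compute and a shell command to move; the robot and the scene stay as the last step left them, time stands still between calls to the robot, and variables do not carry over. Pictures are saved under pics/ and viewed, at most 10 in all, crops included, and the job is handed in when it is done.

```bash
ls; mkdir -p pics; python3 - <<'E'
from workcell import ctrl, ticket, get_image
import cv2,numpy as np
o=ctrl.get_obs();print(o['t'],o['ee_pos'],o['orientation'],o['width'])
for n in ['scene','top','wrist']:
    d=get_image(n);cv2.imwrite(f'pics/{n}0.png',d['img'][:,:,::-1]);print(n,d['fx'],d['cx'],d['cy'],np.round(d['R'],3).tolist(),np.round(d['t'],1))
E
```

```text
jog.py
pics
workcell.py
0.0 [ 276.01046163 -560.14429445  238.90762487] [-3.05818673e+00 -7.12472455e-01  5.03622445e-04] 87.58272781704144
scene 559.3160506600473 320.6326966576284 242.66185475006614 [[-0.521, -0.854, 0.005], [-0.469, 0.281, -0.837], [0.713, -0.439, -0.547]] [ 261.9  410.8 1113.5]
top 524.6295529380577 313.2594934786032 255.40711544066332 [[-0.001, -1.0, -0.014], [-0.991, 0.002, -0.13], [0.13, 0.014, -0.991]] [ -43.6  578.3 1304.5]
wrist 371.64829954431775 317.17111696426093 240.7774170710093 [[0.441, -0.898, -0.001], [-0.87, -0.428, 0.243], [-0.219, -0.106, -0.97]] [-624.6  -29.4  390.5]
```

View pics/scene0.png

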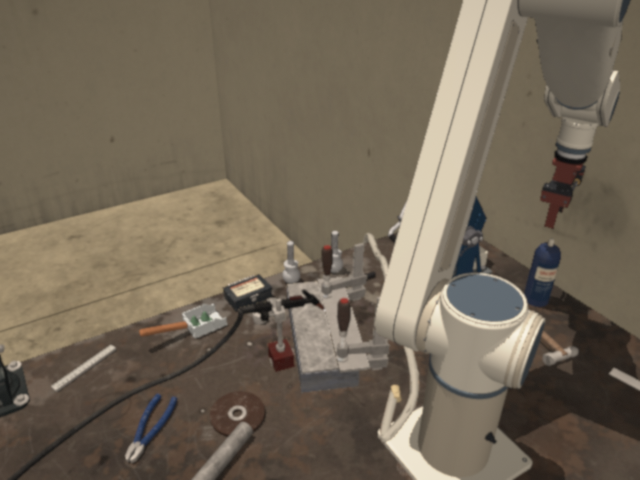

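View pics/top0.png

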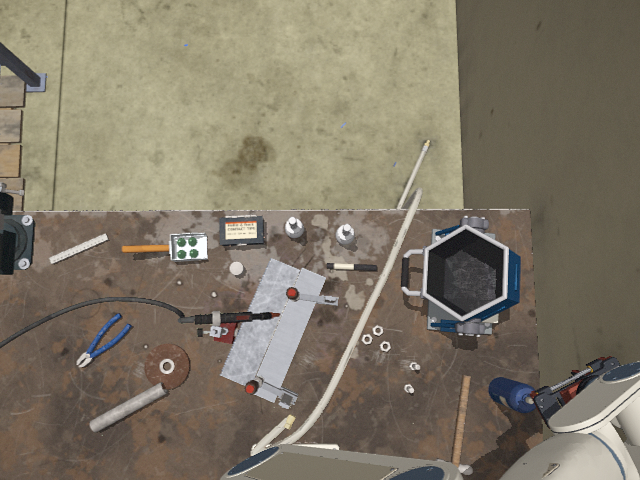

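The scene view shows the tow balls at about (291,262) and (336,250), the scoop at (205,320), the tin at (247,290), with the arm hiding the tumbler. In the top view the balls are at about (294,225) and (346,232), the scoop at (188,247) with its handle to the left, and the barrel at (465,270) with its handle bar at (406,273). A white hose crosses between them.

```bash
python3 - <<'E'
import cv2,numpy as np
a=cv2.imread('pics/top0.png')[205:345,130:530];b=cv2.imread('pics/scene0.png')[225:385,130:530]
c=np.vstack([cv2.resize(a,None,fx=2,fy=2,interpolation=3),cv2.resize(b,None,fx=2,fy=2,interpolation=3)])
cv2.imwrite('pics/crop1.png',c)
E
```

```text
(no output)
```

View pics/crop1.png

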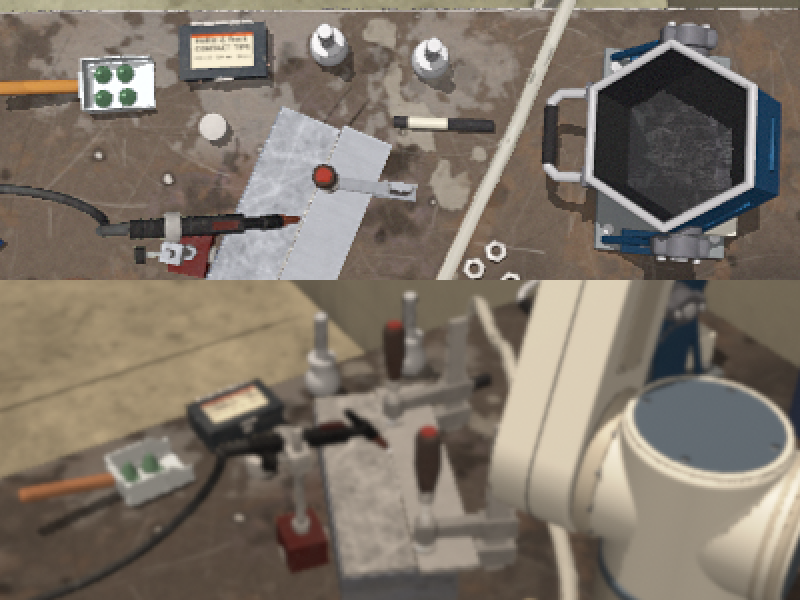

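The crop shows stud tips in the top view at (292.5,221) and (347,227), and in the scene view at (290,243) and (334.5,232). The barrel rim hexagon and grip bar are clear in the top view. Next I triangulate, and check whether the hose lies on the bench.

```bash
cat > h.py <<'E'
import numpy as np,cv2
from workcell import ctrl, ticket, get_image
from scipy.spatial.transform import Rotation as Ro
def ray(d,p):
    x=(np.array(p,float)-[d['cx'],d['cy']])/[d['fx'],d['fy']]
    r=np.hypot(*x)
    v=np.r_[x*(np.sinc(r/np.pi)/np.cos(r)/np.sinc(r/np.pi)*np.tan(r)/r*np.cos(r) if d.get('fish') and r>0 else 1),1]
    R=np.array(d['R']);C=-R.T@d['t'];v=R.T@v
    return C,v/np.linalg.norm(v)
def atz(d,p,z):
    C,v=ray(d,p);return C+v*(z-C[2])/v[2]
def tri(*dp):
    A=0;b=0
    for d,p in dp:
        C,v=ray(d,p);M=np.eye(3)-np.outer(v,v);A=A+M;b=b+M@C
    X=np.linalg.solve(A,b)
    return X,[round(float(np.linalg.norm((np.eye(3)-np.outer(v,v))@(X-C))),1) for C,v in (ray(d,p) for d,p in dp)]
def proj(d,X):
    c=np.array(d['R'])@X+d['t']
    if d.get('fish'):
        r=np.hypot(c[0],c[1]);th=np.arctan2(r,c[2]);s=th/r
        return c[:2]*s*[d['fx'],d['fy']]+[d['cx'],d['cy']]
    return c[:2]/c[2]*[d['fx'],d['fy']]+[d['cx'],d['cy']]
def cam(n,save=None):
    d=get_image(n);d['fish']=n=='wrist'
    if save: cv2.imwrite(save,d['img'][:,:,::-1])
    return d
def tool():
    o=ctrl.get_obs();return np.array(o['ee_pos']),Ro.from_rotvec(o['orientation'])
E
sed -i "s/(np.sinc.*if d.get('fish') and r>0 else 1)/(np.tan(r)\/r if d.get('fish') and r>0 else 1)/" h.py
python3 - <<'E'
from h import *
T=cam('top');S=cam('scene')
np.set_printoptions(precision=1,suppress=True)
print('tip1',*tri((T,(292.5,221)),(S,(290,243))))
print('tip2',*tri((T,(347,227)),(S,(334.5,232))))
# scoop: top corners & scene
t2=lambda p:(p[0]/2+130,p[1]/2+205)
s2=lambda p:(p[0]/2+130,(p[1]-280)/2+225)
print('handle end',*tri((T,(122,249)),(S,(140,330))))
for p in [(80,58),(156,58),(156,110),(80,112)]: print('scoop',atz(T,t2(p),30))
print('back handle',atz(T,t2((80,87)),28),atz(T,(122,249),57))
for p in [(673,43),(755,86),(750,190),(668,228),(590,186),(592,92)]: print('rim',[atz(T,t2(p),z).round(0).tolist() for z in (150,200,250)])
print('bar',[atz(T,t2(p),100) for p in [(551,105),(551,164)]])
for u in [(352,345),(380,283),(412,205),(425,150)]:
  for z in (0,100,200,300): print('hose',u,z,atz(T,u,z),proj(S,atz(T,u,z)))
print(atz(T,(300,213),0),'edge')
E
```

```text
tip1 [650.9   5.4 126.7] [1.3, 1.3]
tip2 [ 635.3 -126.1  127.8] [0.7, 0.7]
handle end [592.9 439.7  61.9] [0.9, 0.9]
scoop [636.1 327.7  30. ]
scoop [635.8 228.7  30. ]
scoop [567.9 227.   30. ]
scoop [565.5 325.2  30. ]
back handle [598.4 326.9  28. ] [593.2 440.7  57. ]
rim [[631.0, -406.0, 150.0], [622.0, -392.0, 200.0], [612.0, -378.0, 250.0]]
rim [[580.0, -499.0, 150.0], [573.0, -481.0, 200.0], [565.0, -464.0, 250.0]]
rim [[459.0, -488.0, 150.0], [456.0, -470.0, 200.0], [454.0, -453.0, 250.0]]
rim [[415.0, -392.0, 150.0], [415.0, -379.0, 200.0], [414.0, -365.0, 250.0]]
rim [[464.0, -304.0, 150.0], [461.0, -294.0, 200.0], [459.0, -284.0, 250.0]]
rim [[573.0, -310.0, 150.0], [566.0, -299.0, 200.0], [559.0, -289.0, 250.0]]
bar [array([ 564.3, -269.5,  100. ]), array([ 492.6, -267.8,  100. ])]
hose (352, 345) 0 [ 350.7 -143.3    0. ] [399.7 323.5]
hose (352, 345) 100 [ 354.5 -137.5  100. ] [400.1 292.5]
hose (352, 345) 200 [ 358.4 -131.6  200. ] [400.7 258.9]
hose (352, 345) 300 [ 362.2 -125.7  300. ] [401.2 222.5]
hose (380, 283) 0 [ 510.1 -217.9    0. ] [385.4 281.9]
hose (380, 283) 100 [ 502.3 -206.6  100. ] [386.3 255.1]
hose (380, 283) 200 [ 494.5 -195.3  200. ] [387.3 225.8]
hose (380, 283) 300 [ 486.7 -183.9  300. ] [388.4 193.8]
hose (412, 205) 0 [ 717.6 -306.3    0. ] [368.1 238.9]
hose (412, 205) 100 [ 694.6 -288.5  100. ] [369.5 216.1]
hose (412, 205) 200 [ 671.6 -270.7  200. ] [370.9 191.1]
hose (412, 205) 300 [ 648.7 -253.   300. ] [372.5 163.5]
hose (425, 150) 0 [ 868.7 -345.     0. ] [351.4 214.9]
hose (425, 150) 100 [ 834.7 -324.4  100. ] [353.1 194.3]
hose (425, 150) 200 [ 800.7 -303.8  200. ] [355.  171.5]
hose (425, 150) 300 [ 766.7 -283.2  300. ] [357.1 146.2]
[696.9  -8.7   0. ] edge
```

The stud tips come out at 127 to 128 mm high, matching the 128 expected. The hose lies on the bench (scene reprojection fits z=0). Next I fit the barrel's pose from the rim and bar.

```bash
cat >> h.py <<'E'
def Tb(p):  # p=(x,y,yaw,q): R,trunnion
    L=.96-p[3]; return Ro.from_euler('z',p[2])*Ro.from_euler('y',-L),np.array([p[0],p[1],150.])
def bl(p,X):  # barrel_floor coords -> world
    R,t=Tb(p); return t+R.apply(np.array(X,float)-[0,0,55])
f=89.;c=f*2/3**.5
RIM=[[0,-c,115],[f,-c/2,115],[f,c/2,115],[0,c,115],[-f,c/2,115],[-f,-c/2,115]]
BAR=[[-148,-36,100],[-148,36,100]]
E
python3 - <<'E'
from h import *
from scipy.optimize import least_squares
np.set_printoptions(precision=2,suppress=True)
T=cam('top')
t2=lambda p:(p[0]/2+130,p[1]/2+205)
P=np.array([t2(p) for p in [(673,43),(755,86),(750,190),(668,228),(590,186),(592,92),(551,105),(551,164)]])
# rim order: image up=+x world = ? tumbler x = world -y -> tumbler y = world +x : so top vertex is +y
M=[RIM[i] for i in (3,2,1,0,5,4)]+[BAR[1],BAR[0]]
r=least_squares(lambda p:np.ravel([proj(T,bl(p,m)) for m in M]-P),[520,-420,-1.57,.3],x_scale=[10,10,.1,.1])
print(r.x,r.fun.reshape(-1,2))
R,t=Tb(r.x)
print(R.as_matrix(),[bl(r.x,X) for X in ([0,0,0],[0,0,115],[-148,0,100])])
q=np.linalg.inv(r.jac.T@r.jac);print(np.sqrt(np.diag(q)))
o=ctrl.get_obs();print(o['qpos'],o['t'])
d=cam('wrist');Ra=np.array(d['R']);C=-Ra.T@d['t'];p,R=tool();print('cam in tool',R.inv().apply(C-p),(R.inv().as_matrix()@Ra.T))
print('wrist px of mouth',proj(d,bl(r.x,[0,0,115])), 'clamp',atz(T,(292,293),230))
E
```

```text
[ 513.94 -414.97   -1.64    0.41] [[-0.26  1.23]
 [-0.56  1.65]
 [ 0.85 -2.48]
 [-0.79  0.54]
 [ 0.43 -3.02]
 [ 1.31 -0.11]
 [ 0.22  1.03]
 [-1.21  1.34]]
[[-0.06  1.    0.04]
 [-0.85 -0.07  0.52]
 [ 0.52  0.    0.85]] [array([ 511.92, -443.63,  103.1 ]), array([ 516.16, -383.7 ,  201.16]), array([ 524.51, -265.64,  111.04])]
[0.91 1.19 0.01 0.02]
[-1.13  0.42  1.63  0.    1.09 -0.02] 0.3
cam in tool [  65.66    0.39 -146.09] [[-0.   -0.97 -0.24]
 [ 1.   -0.   -0.  ]
 [-0.   -0.24  0.97]]
wrist px of mouth [ 233.73 -175.8 ] clamp [470.77  -0.96 230.  ]
```

```bash
python3 jog.py '[[[0, 0, -28], [0, 0, -0.115]], [[0, 0, -28], [0, 0, -0.115]], [[0, 0, -28], [0, 0, -0.115]], [[0, 0, -28], [0, 0, -0.115]], [[0, 0, -28], [0, 0, -0.115]]]' 88
python3 jog.py '[[[0, 0, 0], [0, 0, -0.115]], [[0, 0, 0], [0, 0, -0.115]], [[0, 0, 0], [0, 0, -0.115]], [[0, 0, 0], [0, 0, -0.115]]]'
python3 jog.py '[[[30, 22, 0], [0, 0, 0]], [[30, 22, 0], [0, 0, 0]], [[30, 22, 0], [0, 0, 0]], [[30, 22, 0], [0, 0, 0]]]'
python3 jog.py '[[[30, 22, 0], [0, 0, 0]], [[30, 22, 0], [0, 0, 0]], [[30, 22, 0], [0, 0, 0]], [[30, 22, 0], [0, 0, 0]], [[0, 0, 0], [0, 0, 0]]]'
python3 - <<'E'
from h import *
print(tool()[0],tool()[1].as_matrix().round(3),ctrl.get_obs()['qpos'])
d=cam('wrist','pics/w1.png')
p=[513.94,-414.97,-1.64,.41]
print([proj(d,bl(p,m)).round(1).tolist() for m in RIM+BAR])
print(d['R'].tolist() if hasattr(d['R'],'tolist') else d['R'],d['t'])
cam('scene','pics/s1.png')
E
```

```text
t: 0.77
ee_pos: [276.2, -560.4, 381.0]
orientation: [-2.727, -1.559, -0.0]
ft_force: [0.6, -0.6, 0.4]
width: 88.1
grasp_force: 0.0
t: 1.1
ee_pos: [276.2, -560.5, 379.9]
orientation: [2.3, 2.14, -0.0]
ft_force: [0.4, 0.1, -0.3]
width: 87.8
grasp_force: 0.0
t: 1.43
ee_pos: [373.9, -446.6, 379.6]
orientation: [-2.307, -2.132, -0.0]
ft_force: [1.7, -0.2, 0.1]
width: 87.5
grasp_force: 0.0
t: 1.85
ee_pos: [473.6, -330.7, 379.8]
orientation: [-2.301, -2.138, -0.003]
ft_force: [0.1, 0.0, -0.2]
width: 87.4
grasp_force: 0.0
[ 473.620229   -330.73188355  379.75916531] [[ 0.073  0.997  0.001]
 [ 0.997 -0.073  0.002]
 [ 0.002  0.001 -1.   ]] [-0.63125703  0.22261521  1.58522524  0.00216704  1.33351705 -0.55839347]
[[256.7, 276.6], [311.9, 373.5], [424.6, 369.4], [469.1, 273.8], [412.1, 189.8], [311.6, 189.2], [325.8, 147.1], [390.0, 148.0]]
[[0.9972201825477572, -0.07450665155522324, 0.0008163292525180343], [-0.07249741001337875, -0.9676815600374304, 0.24152955079012425], [-0.017205611316428546, -0.24091732448613087, -0.970393121215147]] [-497.15679317 -349.55523905  454.6692436 ]
```

View pics/w1.png

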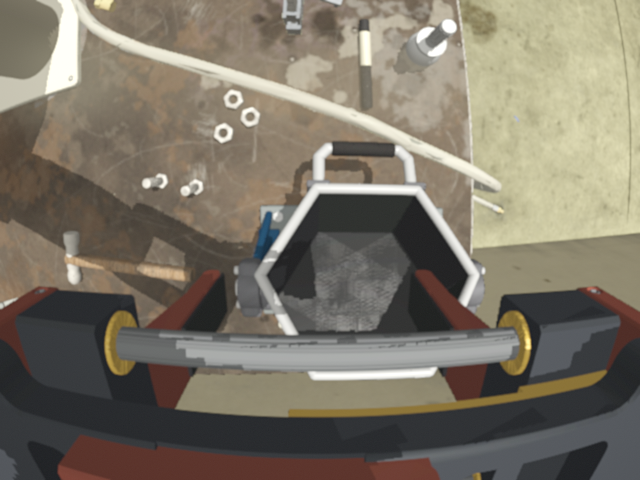

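The wrist view shows the rim corners at about (262,270), (313,188), (420,187), (478,273), (434,374), (314,377), the grip bar from (332,149) to (395,150), and ball B's stud tip at (448,26). I fit the barrel again using both views.

```bash
python3 - <<'E'
from h import *
from scipy.optimize import least_squares
np.set_printoptions(precision=2,suppress=True)
T=cam('top');W=cam('wrist')
t2=lambda p:(p[0]/2+130,p[1]/2+205)
P=np.array([t2(p) for p in [(673,43),(755,86),(750,190),(668,228),(590,186),(592,92),(551,105),(551,164)]])
M=[RIM[i] for i in (3,2,1,0,5,4)]+[BAR[1],BAR[0]]
Q=np.array([(262,270),(314,377),(434,374),(478,273),(419,188),(314,188),(332,149),(395,150)])
MQ=RIM+BAR
f=lambda p:np.r_[np.ravel([proj(T,bl(p,m)) for m in M]-P),np.ravel([proj(W,bl(p,m)) for m in MQ]-Q)]
r=least_squares(f,[514,-415,-1.64,.4],x_scale=[10,10,.1,.1],loss='soft_l1')
print(r.x,f(r.x).reshape(-1,2))
np.save('p.npy',r.x)
R,t=Tb(r.x);print(R.as_matrix())
print([bl(r.x,X) for X in ([0,0,0],[0,0,115],[-148,0,100])])
print('tipB',*tri((T,(347,227)),(W,(448,26))))
print('bar tri',*[tri((T,P[7-i]),(W,Q[6+i])) for i in (0,1)])
print('rim tri',*[tri((T,P[[3,2,1,0,4+0,5][i]]) if 0 else (T,P[{0:3,1:2,2:1,3:0,4:5,5:4}[i]]),(W,Q[i])) for i in range(6)],sep='\n')
E
```

```text
[ 514.92 -419.55   -1.66    0.37] [[ 1.39  0.69]
 [ 0.36  1.25]
 [ 1.1  -2.87]
 [-0.42 -0.23]
 [ 1.72 -4.02]
 [ 3.2  -0.9 ]
 [ 2.65  0.13]
 [ 0.83  0.26]
 [ 0.24  2.4 ]
 [ 2.69 -6.96]
 [-4.05 -7.18]
 [-4.35 -0.87]
 [-2.05  1.4 ]
 [ 3.83 -0.55]
 [-0.22 -1.39]
 [-0.05 -0.66]]
[[-0.07  1.    0.05]
 [-0.83 -0.08  0.55]
 [ 0.56  0.    0.83]]
[array([ 512.34, -449.98,  104.26]), array([ 517.74, -386.35,  199.9 ]), array([ 527.45, -272.01,  105.23])]
tipB [ 638.62 -127.84  110.59] [0.6, 0.6]
bar tri (array([ 493.09, -270.47,   84.38]), [0.6, 0.6]) (array([ 569.84, -275.62,   67.36]), [1.6, 1.6])
rim tri
(array([ 414.53, -378.83,  193.5 ]), [1.5, 1.5])
(array([ 456.01, -446.4 ,  271.61]), [2.9, 2.9])
(array([ 561.04, -456.51,  271.3 ]), [1.3, 1.3])
(array([ 618.36, -389.04,  215.34]), [1.4, 1.4])
(array([ 574.72, -312.14,  152.99]), [3.7, 3.7])
(array([ 467.14, -315.07,   91.97]), [0.9, 0.9])
```

The bead and wall offset make the fit only approximate: tilt 0.37 ± 0.03, position ± 4 mm. That is enough for now. I go for ball B, whose tip I measured at (636,-126.5) and 128 high.

```bash
python3 jog.py '[[[30.8, 21, 0], [0, 0, 0]], [[30.8, 21, 0], [0, 0, 0]], [[30.8, 21, 0], [0, 0, 0]], [[30.8, 21, 0], [0, 0, 0]]]' 88 >/dev/null
python3 jog.py '[[[30.8, 21, 0], [0, 0, 0]], [[30.8, 21, 0], [0, 0, 0]], [[30.8, 21, 0], [0, 0, 0]], [[0, 0, 30], [0, 0, 0]], [[0, 0, 0], [0, 0, 0]]]'
python3 - <<'E'
from h import *
np.set_printoptions(precision=2,suppress=True)
d=cam('wrist','pics/w2.png')
print(tool()[0],[proj(d,np.array(X)).round() for X in ([636,-126.5,128],[636,-126.5,21],[651,5,128])])
E
```

```text
t: 2.8
ee_pos: [632.3, -131.2, 344.8]
orientation: [-2.301, -2.13, 0.007]
ft_force: [-1.0, -0.2, -0.7]
width: 87.4
grasp_force: 0.0
[ 632.02 -132.21  346.7 ] [array([322., 211.]), array([322., 197.]), array([327.,  77.])]
```

View pics/w2.png

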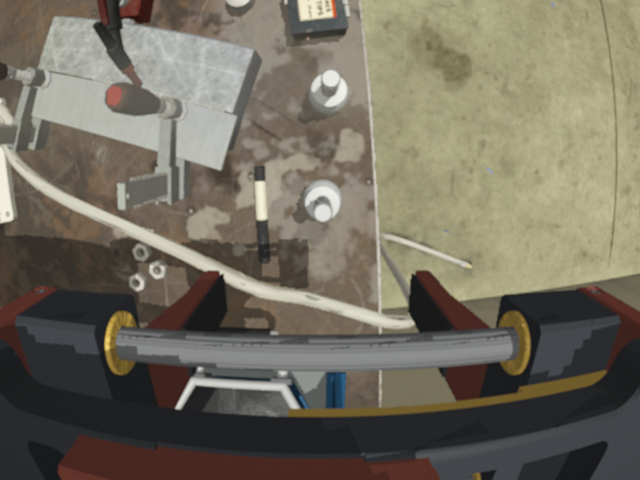

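In the wrist view, ball B's tip is at (322,212), exactly as predicted. Ball A's tip is at (331,80), about 4 px right of the prediction. Now I descend and grasp B.

```bash
python3 - <<'E'
from h import *
T=cam('top');S=cam('scene');W=cam('wrist')
print(tri((T,(292.5,221)),(W,(331,80))),tri((T,(292.5,221)),(S,(290,243)),(W,(331,80))))
E
python3 jog.py '[[[3, 1.8, 30], [0, 0, 0]], [[3, 1.8, 36], [0, 0, 0]], [[0, 0, 40], [0, 0, 0]], [[0, 0, 40], [0, 0, 0]], [[0, 0, 40], [0, 0, 0]]]' 88
python3 jog.py '[[[0, 0, 30], [0, 0, 0]], [[0, 0, 20], [0, 0, 0]], [[0, 0, 7], [0, 0, 0]], [[0, 0, 0], [0, 0, 0]]]'
python3 jog.py '[[[0, 0, 0], [0, 0, 0]], [[0, 0, 0], [0, 0, 0]], [[0, 0, 0], [0, 0, 0]], [[0, 0, 0], [0, 0, 0]], [[0, 0, 0], [0, 0, 0]]]' 0
python3 jog.py '[[[0, 0, 0], [0, 0, 0]], [[0, 0, 0], [0, 0, 0]], [[0, 0, 0], [0, 0, 0]]]'
```

```text
(array([658.47624919,   7.03926011,  87.91426205]), [0.9, 0.9]) (array([654.7544885 ,   3.33039841, 122.83187421]), [3.9, 1.7, 3.3])
t: 3.42
ee_pos: [638.3, -127.6, 164.2]
orientation: [2.306, 2.129, 0.003]
ft_force: [0.8, 0.1, -1.0]
width: 88.0
grasp_force: 0.0
t: 3.75
ee_pos: [637.1, -127.0, 106.0]
orientation: [-2.307, -2.13, 0.002]
ft_force: [0.3, -0.0, 1.3]
width: 87.7
grasp_force: 0.0
t: 4.17
ee_pos: [638.4, -126.0, 107.9]
orientation: [2.305, 2.132, 0.002]
ft_force: [0.4, -0.3, 0.6]
width: 58.1
grasp_force: 0.0
t: 4.42
ee_pos: [637.9, -125.8, 106.8]
orientation: [2.306, 2.133, 0.0]
ft_force: [0.1, 0.2, -0.6]
width: 37.6
grasp_force: 0.0
```

```bash
python3 jog.py '[[[0, 0, 0], [0, 0, 0]], [[0, 0, 0], [0, 0, 0]], [[0, 0, 0], [0, 0, 0]], [[0, 0, 0], [0, 0, 0]]]'
python3 jog.py '[[[0, 0, 0], [0, 0, 0]], [[0, 0, -10], [0, 0, 0]], [[0, 0, -30], [0, 0, 0]], [[0, 0, -40], [0, 0, 0]], [[0, 0, -40], [0, 0, 0]]]'
python3 - <<'E'
from h import *
np.set_printoptions(precision=3,suppress=True)
P=np.load('p.npy');R,t=Tb(P)
p,Rt=tool();o=ctrl.get_obs()
print(p,Rt.as_matrix(),o['width'],o['grasp_force'],o['ft_force'],o['qpos'])
# target tool: z=-barrel z, y=barrel y, x=y×z
B=R.as_matrix();G=np.c_[np.cross(B[:,1],-B[:,2]),B[:,1],-B[:,2]]
print('rot in tool',(Rt.inv()*Ro.from_matrix(G)).as_rotvec())
for z in (240,108): print(z,bl(P,[-55,-28,z-2]))
E
```

```text
t: 4.75
ee_pos: [637.6, -125.8, 106.5]
orientation: [-2.306, -2.133, 0.001]
ft_force: [-0.0, 0.1, -0.1]
width: 18.3
grasp_force: 30.0
t: 5.17
ee_pos: [636.5, -125.6, 226.8]
orientation: [-2.304, -2.131, 0.003]
ft_force: [0.9, 0.3, -4.9]
width: 18.5
grasp_force: 30.0
[ 636.519 -125.57   226.824] [[ 0.078  0.997 -0.004]
 [ 0.997 -0.078  0.001]
 [ 0.001 -0.004 -1.   ]] 18.496315407100774 29.982754967641085 [ 0.911  0.326 -4.867] [-0.213  0.473  1.581  0.     1.091 -0.135]
rot in tool [-0.002 -0.589  0.008]
240 [ 499.49  -270.341  271.643]
108 [ 493.287 -343.383  161.869]
```

```bash
python3 jog.py '[[[-26, -21, -12], [0, 0, 0]], [[-26, -21, -12], [0, 0, 0]], [[-26, -21, -12], [0, 0, 0]], [[-26, -21, -12], [0, 0, 0]], [[-26, -21, -12], [0, 0, 0]]]' >/dev/null
python3 jog.py '[[[-26, -21, -12], [0, 0, 0]], [[0, 0, 0], [0, -0.118, 0]], [[0, 0, 0], [0, -0.118, 0]], [[0, 0, 0], [0, -0.118, 0]]]'>/dev/null
python3 jog.py '[[[0, 0, 0], [0, -0.118, 0]], [[0, 0, 0], [0, -0.118, 0]], [[0, 0, 0], [0, 0, 0]]]'
python3 - <<'E'
from h import *
np.set_printoptions(precision=3,suppress=True)
P=np.load('p.npy');R,t=Tb(P)
p,Rt=tool();o=ctrl.get_obs()
print(p,o['qpos'],'in barrel',R.inv().apply(p-t)+[0,0,55])
W=cam('wrist','pics/w3.png');T=cam('top','pics/t3.png');S=cam('scene')
print([proj(W,bl(P,m)).round().tolist() for m in RIM+BAR])
cv2.imwrite('pics/c3.png',np.hstack([cv2.resize(W['img'][:,:,::-1],(480,360)),cv2.resize(S['img'][120:420,320:587,::-1],(320,360))]))
E
```

```text
t: 6.17
ee_pos: [499.1, -269.3, 297.0]
orientation: [1.962, 1.821, -0.602]
ft_force: [-1.0, 1.5, -5.5]
width: 18.0
grasp_force: 30.0
[ 499.052 -269.259  297.02 ] [-0.227  0.265  1.847 -0.691  1.05   0.207] in barrel [-41.772 -28.528 259.683]
[[229.0, 278.0], [291.0, 369.0], [401.0, 367.0], [466.0, 279.0], [418.0, 174.0], [288.0, 171.0], [309.0, 99.0], [397.0, 101.0]]
```

View pics/w3.png

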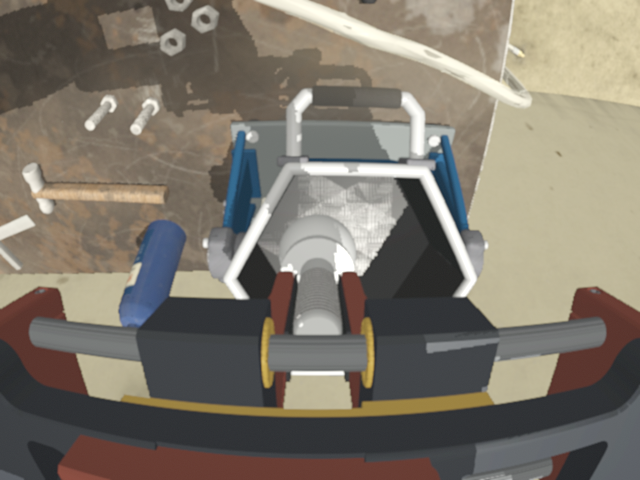

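The tilted wrist view shows rim corners at about (231,280), (290,166), (427,167), (471,280) and the grip bar from (313,97) to (402,98), with the ball held properly. The prediction was within 4 to 8 px, so I refine with three views and a free rim scale.

```bash
cat > fit.py <<'E'
from h import *
from scipy.optimize import least_squares
np.set_printoptions(precision=3,suppress=True)
T=cam('top');W=cam('wrist')
W1=dict(W);W1['R']=np.array([[0.9972201825477572,-0.07450665155522324,0.0008163292525180343],[-0.07249741001337875,-0.9676815600374304,0.24152955079012425],[-0.017205611316428546,-0.24091732448613087,-0.970393121215147]]);W1['t']=np.array([-497.15679317,-349.55523905,454.6692436])
t2=lambda p:(p[0]/2+130,p[1]/2+205)
A=[(T,RIM[i],t2(p)) for i,p in zip((3,2,1,0,5,4),[(673,43),(755,86),(750,190),(668,228),(590,186),(592,92)])]
A+=[(T,BAR[1],t2((551,105))),(T,BAR[0],t2((551,164)))]
A+=[(W1,m,p) for m,p in zip(RIM+BAR,[(262,270),(314,377),(434,374),(478,273),(419,188),(314,188),(332,149),(395,150)])]
A+=[(W,m,p) for m,p in zip([RIM[0],RIM[3],RIM[4],RIM[5]]+BAR,[(231,280),(471,280),(427,167),(290,166),(313,97),(402,98)])]
def f(p):
    return np.ravel([proj(d,bl(p[:4],np.array(m)*([p[4],p[4],1] if m in RIM else [1,1,1])))-np.array(q) for d,m,q in A])
r=least_squares(f,[514,-415,-1.64,.4,1.],x_scale=[10,10,.1,.1,.1],loss='soft_l1')
print(r.x);print(f(r.x).reshape(-1,2).round(1).tolist())
np.save('p.npy',r.x[:4])
R,t=Tb(r.x);p,Rt=tool();print('in barrel',R.inv().apply(p-t)+[0,0,55])
B=R.as_matrix();G=np.c_[np.cross(B[:,1],-B[:,2]),B[:,1],-B[:,2]]
print('rot in tool',(Rt.inv()*Ro.from_matrix(G)).as_rotvec());print('bar',bl(r.x,[-148,0,100]))
E
python3 fit.py
```

```text
[ 520.049 -417.151   -1.647    0.405    1.027]
[[0.8, -2.7], [1.4, -1.7], [2.6, -4.6], [-0.4, -1.1], [0.1, -5.4], [1.3, -3.5], [1.2, -1.8], [-0.4, -1.6], [-1.4, 7.3], [3.0, 0.1], [-2.0, -1.0], [-0.8, 2.6], [0.5, 1.8], [3.3, 0.2], [0.4, -0.4], [1.2, 0.1], [-2.0, -3.1], [2.4, -5.1], [-3.2, 0.2], [-1.0, -0.3], [-2.1, -2.5], [-1.8, -1.4]]
in barrel [-42.886 -30.868 257.176]
rot in tool [-0.001  0.032 -0.003]
bar [ 531.484 -268.1    110.225]
```

```bash
cat > st.py <<'E'
from h import *
np.set_printoptions(precision=1,suppress=True)
R,t=Tb(np.load('p.npy'));p,Rt=tool();o=ctrl.get_obs()
print('barrel',R.inv().apply(p-t)+[0,0,55],'F tool',Rt.inv().apply(o['ft_force']),'w',round(o['width'],1),'g',round(o['grasp_force'],1),'t',o['t'])
E
python3 jog.py '[[[3, 1, 25], [0, 0, 0]], [[3, 1, 25], [0, 0, 0]], [[3, 0, 25], [0, 0, 0]], [[0, 0, 15], [0, 0, 0]], [[0, 0, 0], [0, 0, 0]]]' >/dev/null; python3 st.py
python3 jog.py '[[[0, 0, 15], [0, 0, 0]], [[0, 0, 15], [0, 0, 0]], [[0, 0, 12], [0, 0, 0]], [[0, 0, 0], [0, 0, 0]]]'>/dev/null; python3 st.py
```

```text
barrel [-49.3 -31.  163.7] F tool [ 2.9 -0.5  2.8] w 18.6 g 30.0 t 6.8333
barrel [-48.  -30.2 123. ] F tool [ 2.5 -0.8  3.6] w 18.5 g 30.0 t 7.1667
```

```bash
python3 jog.py '[[[3, 0, 5], [0, 0, 0]], [[3, 0, 4], [0, 0, 0]], [[0, 0, 0], [0, 0, 0]]]' >/dev/null; python3 st.py
python3 jog.py '[[[0, 0, 2], [0, 0, 0]], [[0, 0, 0], [0, 0, 0]]]'>/dev/null; python3 st.py
python3 jog.py '[[[2, 0, 0], [0, 0, 0]], [[0, 0, 0], [0, 0, 0]]]'>/dev/null; python3 st.py
```

```text
barrel [-54.5 -29.4 115.2] F tool [2.8 0.3 4.6] w 18.2 g 30.0 t 7.4167
barrel [-53.8 -29.  113.8] F tool [2.2 0.1 4.3] w 18.4 g 30.0 t 7.5833
barrel [-55.9 -29.  113.8] F tool [2.6 0.8 3. ] w 18.4 g 30.0 t 7.75
```

```bash
for i in 1 2; do python3 jog.py '[[[1, 0, 2], [0, 0, 0]], [[0, 0, 0], [0, 0, 0]]]' >/dev/null; python3 st.py; done
python3 jog.py '[[[1, 0, 1], [0, 0, 0]], [[0, 0, 0], [0, 0, 0]]]'>/dev/null; python3 st.py
```

```text
barrel [-56.8 -29.2 111.4] F tool [2.7 0.6 3.6] w 18.6 g 30.0 t 7.9167
barrel [-57.7 -29.3 109.2] F tool [2.4 0.4 3.5] w 18.3 g 30.0 t 8.0833
barrel [-58.7 -29.3 108.2] F tool [ 3.3 -0.3  4.2] w 18.4 g 30.0 t 8.25
```

```bash
for i in 1 2; do python3 jog.py '[[[0, 0, 1.5], [0, 0, 0]], [[0, 0, 0], [0, 0, 0]]]' >/dev/null; python3 st.py; done
python3 jog.py '[[[1.5, 0, 0], [0, 0, 0]], [[0, 0, 0], [0, 0, 0]]]'>/dev/null; python3 st.py
```

```text
barrel [-58.5 -29.3 106.7] F tool [ 3.5 -0.5  3.7] w 18.8 g 30.0 t 8.4167
barrel [-58.2 -29.  106.5] F tool [  3.9  -2.2 -10.3] w 18.6 g 30.0 t 8.5833
barrel [-59.1 -28.9 106.5] F tool [ 0.6 -2.8 -7.7] w 18.3 g 30.0 t 8.75
```

Floor contact came at z=106.5, as predicted. Next I ease it sideways until it touches the low wall.

```bash
python3 jog.py '[[[0, 0, -0.5], [0, 0, 0]], [[0, 0, 0], [0, 0, 0]]]'>/dev/null; python3 st.py; for i in 1 2; do python3 jog.py '[[[1, 0, 0], [0, 0, 0]], [[0, 0, 0], [0, 0, 0]]]' >/dev/null; python3 st.py; done
```

```text
barrel [-59.5 -28.8 106.5] F tool [ 1.  -1.8 -6.4] w 18.3 g 30.0 t 8.9167
barrel [-60.1 -28.7 106.5] F tool [-1.1 -0.6 -7.4] w 18.5 g 30.0 t 9.0833
barrel [-60.6 -28.7 106.5] F tool [-2.4 -2.3 -6.2] w 18.6 g 30.0 t 9.25
```

```bash
for i in 1 2 3; do python3 jog.py '[[[1, 0, 0], [0, 0, 0]], [[0, 0, 0], [0, 0, 0]]]' >/dev/null; python3 st.py; done
```

```text
barrel [-61.4 -28.7 106.6] F tool [-4.1 -2.6 -6.6] w 18.3 g 30.0 t 9.4167
barrel [-62.3 -28.6 106.6] F tool [-4.5 -2.2 -7.3] w 18.5 g 30.0 t 9.5833
barrel [-63.3 -28.6 106.6] F tool [-4.1 -1.7 -8.2] w 18.5 g 30.0 t 9.75
```

```bash
for i in 1 2 3; do python3 jog.py '[[[1, 0, 0], [0, 0, 0]], [[0, 0, 0], [0, 0, 0]]]' >/dev/null; python3 st.py; done
```

```text
barrel [-64.3 -28.6 106.6] F tool [-4.5 -1.7 -7.4] w 18.2 g 30.0 t 9.9167
barrel [-65.3 -28.6 106.6] F tool [-2.9 -1.9 -9. ] w 18.3 g 30.0 t 10.0833
barrel [-66.3 -28.6 106.6] F tool [-4.9 -3.1 -9. ] w 18.4 g 30.0 t 10.25
```

```bash
python3 - <<'E'
from h import *
W=cam('wrist','pics/w4.png')
a=cv2.imread('pics/w3.png',0);b=cv2.imread('pics/w4.png',0)
for (x0,y0,x1,y1) in [(278,212,358,270),(300,262,338,335)]:
    t=a[y0:y1,x0:x1];m=cv2.matchTemplate(b[y0-30:y1+30,x0-30:x1+30],t,cv2.TM_CCOEFF_NORMED);i=cv2.minMaxLoc(m);print(i[1],i[3][0]-30,i[3][1]-30)
cv2.imwrite('pics/c4.png',np.hstack([cv2.imread('pics/w3.png')[150:400,220:480],cv2.imread('pics/w4.png')[150:400,220:480]]))
E
```

```text
0.4455922245979309 28 16
0.883168637752533 -1 0
```

View pics/c4.png

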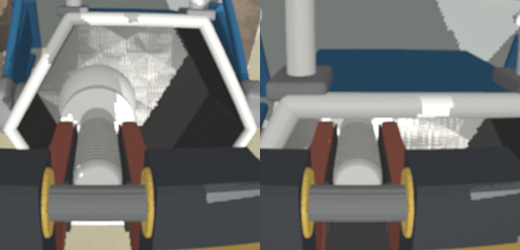

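The stud hasn't pivoted in the grip, so the ball is simply sliding on the rubber. I ease off the floor pressure and continue to the wall.

```bash
python3 jog.py '[[[0, 0, -1.2], [0, 0, 0]], [[0, 0, 0], [0, 0, 0]]]'>/dev/null; python3 st.py; for i in 1 2 3; do python3 jog.py '[[[1, 0, 0], [0, 0, 0]], [[0, 0, 0], [0, 0, 0]]]' >/dev/null; python3 st.py; done
```

```text
barrel [-68.2 -29.1 106.7] F tool [3.  0.4 3.5] w 18.7 g 30.0 t 10.4667
barrel [-68.9 -29.1 106.6] F tool [-0.3 -0.6  1.5] w 18.4 g 30.0 t 10.6333
barrel [-69.5 -29.1 106.7] F tool [-3.2 -0.6  1.7] w 18.8 g 30.0 t 10.8
barrel [-70.2 -29.1 106.8] F tool [-6.  -1.   1.5] w 18.4 g 30.0 t 10.9667
```

Wall contact found: the force builds at about 3 N/mm with little floor load. I back off slightly and release.

```bash
python3 jog.py '[[[-1, 0, 0.5], [0, 0, 0]], [[0, 0, 0], [0, 0, 0]]]'>/dev/null; python3 st.py
python3 jog.py '[[[0, 0, 0], [0, 0, 0]], [[0, 0, 0], [0, 0, 0]], [[0, 0, 0], [0, 0, 0]], [[0, 0, 0], [0, 0, 0]]]' 36 >/dev/null; python3 st.py
```

```text
barrel [-69.6 -29.  106.6] F tool [-3.5 -1.7 -4.6] w 18.7 g 30.0 t 11.1333
barrel [-70.2 -28.  106.4] F tool [-0.   3.1  1.4] w 35.5 g 1.6 t 11.4667
```

The finger's outer side is touching the sloped wall, so I narrow the opening and shift slightly.

```bash
python3 jog.py '[[[0, 0, 0], [0, 0, 0]], [[0, 1, 0], [0, 0, 0]]]' 30 >/dev/null; python3 st.py
python3 jog.py '[[[0, 0, -6], [0, 0, 0]], [[0, 0, -12], [0, 0, 0]], [[0, 0, -20], [0, 0, 0]]]' >/dev/null; python3 st.py
python3 jog.py '[[[0, 0, -30], [0, 0, 0]], [[0, 0, -30], [0, 0, 0]], [[0, 0, -30], [0, 0, 0]]]' 88 >/dev/null; python3 st.py
python3 - <<'E'
from h import *
W=cam('wrist','pics/w5.png');T=cam('top','pics/t5.png')
cv2.imwrite('pics/c5.png',np.vstack([W['img'][60:360,200:500,::-1],cv2.resize(T['img'][220:340,390:530,::-1],(300,257))]))
E
```

```text
barrel [-70.2 -28.7 106.1] F tool [-0.8 -0.7 -1.1] w 30.5 g 0.0 t 11.6333
barrel [-71.8 -29.3 144. ] F tool [-0.9  0.4 -0.4] w 30.1 g 0.0 t 11.8833
barrel [-74.6 -28.6 236.2] F tool [ 0.6  0.3 -0.5] w 46.4 g 0.0 t 12.1333
```

View pics/c5.png

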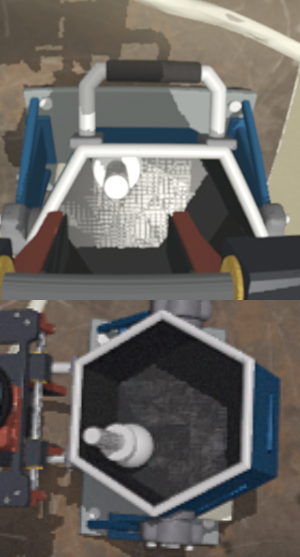

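The tow ball sits on the floor at the low side with its stud towards the mouth: tip at (117,187) in the upper crop, ball at (130,443) in the lower crop. Next I return to hover over A, at the same relative pose I used for B.

```bash
python3 jog.py '[[[0, 0, -30], [0, 0.118, 0]], [[0, 0, -25], [0, 0.118, 0]], [[0, 0, -20], [0, 0.118, 0]], [[0, 0, 0], [0, 0.118, 0]], [[0, 0, 0], [0, 0.118, 0]]]' 60 >/dev/null
python3 jog.py '[[[0, 0, 0], [0, 0, 0]]]'
python3 - <<'E'
from h import *
p,R=tool();print(p,R.as_matrix().round(3).tolist(),R.inv().apply(np.array([647.4,-1.8,346.7])-p))
E
```

```text
t: 12.73
ee_pos: [506.8, -225.0, 330.0]
orientation: [-2.309, -2.129, -0.007]
ft_force: [-0.6, 0.2, -0.2]
width: 60.0
grasp_force: 0.0
[ 506.807026   -225.02574527  329.96352567] [[0.081, 0.997, 0.003], [0.997, -0.081, 0.004], [0.004, 0.002, -1.0]] [233.95703894 122.06946885 -15.47177964]
```

```bash
python3 jog.py '[[[34, 17.5, -3], [0, 0, 0]], [[34, 17.5, -3], [0, 0, 0]], [[34, 17.5, -3], [0, 0, 0]], [[34, 17.5, -3], [0, 0, 0]]]' 60 >/dev/null
python3 jog.py '[[[34, 17.5, -2], [0, 0, 0]], [[34, 17.5, -2], [0, 0, 0]], [[30, 17, 0], [0, 0, 0]], [[0, 0, 0], [0, 0, 0]]]' >/dev/null
python3 - <<'E'
from h import *
p,R=tool();print(p,R.as_rotvec())
W=cam('wrist','pics/w6.png');a=cv2.imread('pics/w2.png',0);b=cv2.imread('pics/w6.png',0)
for (x0,y0,x1,y1) in [(300,178,346,226),(310,198,334,222)]:
    t=a[y0:y1,x0:x1];m=cv2.matchTemplate(b[y0-30:y1+30,x0-30:x1+30],t,cv2.TM_CCOEFF_NORMED);i=cv2.minMaxLoc(m);d=np.array(i[3])-30
    print(i[1],d,'tip',atz(W,np.array([322,211])+d,128))
E
```

```text
[648.50021409   6.10974842 343.83853631] [ 2.30135374e+00  2.13735071e+00 -7.60075267e-04]
0.9393947124481201 [0 4] tip [653.16976217   6.49649171 128.        ]
0.9695743322372437 [0 5] tip [653.09693143   5.49343185 128.        ]
```

```bash
python3 jog.py '[[[0.5, 2.7, 35], [0, 0, 0]], [[0, 2.7, 40], [0, 0, 0]], [[0, 0, 40], [0, 0, 0]], [[0, 0, 40], [0, 0, 0]], [[0, 0, 36], [0, 0, 0]]]' 60 >/dev/null
python3 jog.py '[[[0, 0, 26], [0, 0, 0]], [[0, 0, 15], [0, 0, 0]], [[0, 0, 4], [0, 0, 0]], [[0, 0, 0], [0, 0, 0]]]'
python3 jog.py '[[[0, 0, 0], [0, 0, 0]], [[0, 0, 0], [0, 0, 0]], [[0, 0, 0], [0, 0, 0]], [[0, 0, 0], [0, 0, 0]], [[0, 0, 0], [0, 0, 0]]]' 0 >/dev/null
python3 jog.py '[[[0, 0, 0], [0, 0, 0]], [[0, 0, 0], [0, 0, 0]], [[0, 0, 0], [0, 0, 0]]]'
```

```text
t: 14.2
ee_pos: [650.4, 0.3, 107.5]
orientation: [-2.305, -2.132, 0.005]
ft_force: [0.6, 0.9, 0.4]
width: 59.9
grasp_force: 0.0
t: 14.87
ee_pos: [652.5, 0.9, 109.4]
orientation: [2.306, 2.133, 0.001]
ft_force: [-0.2, 0.8, 1.7]
width: 18.2
grasp_force: 30.0
```

```bash
python3 jog.py '[[[0, 0, -10], [0, 0, 0]], [[0, 0, -30], [0, 0, 0]], [[0, 0, -40], [0, 0, 0]], [[0, 0, -40], [0, 0, 0]]]'
python3 jog.py '[[[-31, -8.5, -8], [0, 0, 0]], [[-31, -8.5, -8], [0, 0, 0]], [[-31, -8.5, -8], [0, 0, 0]], [[-31, -8.5, -8], [0, 0, 0]], [[-31, -8.5, -8], [0, 0, 0]]]' >/dev/null
python3 jog.py '[[[-31, -8.5, -8], [0, 0, 0]], [[-31, -8.5, -8], [0, 0, 0]], [[-31, -8.5, -8], [0, 0, 0]], [[-31, -8.5, -8], [0, 0, 0]]]' >/dev/null
python3 jog.py '[[[0, 0, 0], [0, -0.118, 0]], [[0, 0, 0], [0, -0.118, 0]], [[0, 0, 0], [0, -0.118, 0]], [[0, 0, 0], [0, -0.118, 0]], [[0, 0, 0], [0, -0.118, 0]]]' >/dev/null
python3 jog.py '[[[0, 0, 0], [0, 0, 0]]]'; python3 st.py
```

```text
t: 15.2
ee_pos: [650.5, 1.0, 228.9]
orientation: [-2.304, -2.131, 0.005]
ft_force: [0.9, 0.6, -4.5]
width: 18.2
grasp_force: 30.0
t: 16.45
ee_pos: [553.0, -268.7, 298.8]
orientation: [1.962, 1.822, -0.604]
ft_force: [-0.3, 1.1, -4.2]
width: 18.3
grasp_force: 30.0
barrel [-49.5  21.5 260.9] F tool [ 3.2 -0.4  2.8] w 18.3 g 30.0 t 16.45
```

```bash
python3 jog.py '[[[3, 2, 25], [0, 0, 0]], [[3, 2, 25], [0, 0, 0]], [[3, 1, 25], [0, 0, 0]], [[0, 0, 15], [0, 0, 0]], [[0, 0, 0], [0, 0, 0]]]' >/dev/null; python3 st.py
python3 jog.py '[[[0, 0, 15], [0, 0, 0]], [[0, 0, 12], [0, 0, 0]], [[0, 0, 12], [0, 0, 0]], [[0, 0, 0], [0, 0, 0]]]'>/dev/null; python3 st.py
python3 jog.py '[[[2, 0, 3], [0, 0, 0]], [[2, 0, 3], [0, 0, 0]], [[0, 0, 0], [0, 0, 0]]]'>/dev/null; python3 st.py
```

```text
barrel [-52.6  25.6 167.9] F tool [ 1.9 -0.8  3.3] w 18.7 g 30.0 t 16.8667
barrel [-51.   26.7 130.1] F tool [2.1 0.1 3.3] w 18.1 g 30.0 t 17.2
barrel [-55.   27.7 125.8] F tool [2.5 0.2 3.6] w 18.6 g 30.0 t 17.45
```

```bash
python3 jog.py '[[[2, -0.5, 4], [0, 0, 0]], [[2, 0, 4], [0, 0, 0]], [[0, 0, 0], [0, 0, 0]]]' >/dev/null; python3 st.py
for i in 1 2 3; do python3 jog.py '[[[0.5, 0, 2], [0, 0, 0]], [[0, 0, 0], [0, 0, 0]]]'>/dev/null; python3 st.py; done
```

```text
barrel [-58.5  27.2 117.4] F tool [ 1.2 -0.7  4.5] w 18.5 g 30.0 t 17.7
barrel [-58.5  27.4 115.8] F tool [0.6 0.5 3.4] w 18.1 g 30.0 t 17.8667
barrel [-58.8  27.5 113.8] F tool [-0.7  1.5  3.8] w 18.6 g 30.0 t 18.0333
barrel [-59.1  27.5 111.8] F tool [-1.6  0.2  1.9] w 18.4 g 30.0 t 18.2
```

```bash
python3 jog.py '[[[-1.5, 0, 2], [0, 0, 0]], [[0, 0, 0], [0, 0, 0]]]' >/dev/null; python3 st.py
for i in 1 2 3; do python3 jog.py '[[[-0.2, 0, 1.5], [0, 0, 0]], [[0, 0, 0], [0, 0, 0]]]'>/dev/null; python3 st.py; done
```

```text
barrel [-58.2  26.9 109.4] F tool [1.  1.2 2.6] w 18.3 g 30.0 t 18.3667
barrel [-58.   27.3 109.2] F tool [ 1.8 -3.1 -7.4] w 18.3 g 30.0 t 18.5333
barrel [-57.6  27.5 108.5] F tool [  3.4  -4.  -16.2] w 18.2 g 30.0 t 18.7
barrel [-57.1  27.6 107.6] F tool [  1.5  -4.7 -18.6] w 18.2 g 30.1 t 18.8667
```

```bash
python3 jog.py '[[[0, 0, -2.5], [0, 0, 0]], [[0, 0, 0], [0, 0, 0]]]' >/dev/null; python3 st.py
for i in 1 2 3; do python3 jog.py '[[[1, 0, 0], [0, 0, 0]], [[0, 0, 0], [0, 0, 0]]]'>/dev/null; python3 st.py; done
```

```text
barrel [-57.4  27.3 108.4] F tool [0.6 0.6 2.5] w 18.4 g 30.0 t 19.0333
barrel [-57.9  27.4 107.8] F tool [-1.9  0.8  0.1] w 18.2 g 30.0 t 19.2
barrel [-58.6  27.4 107.8] F tool [-4.  -0.4  0.9] w 18.4 g 30.0 t 19.3667
barrel [-59.5  27.4 108. ] F tool [-6.2 -0.7 -0.4] w 18.0 g 30.0 t 19.5333
```

```bash
python3 jog.py '[[[-1, 0, 0.3], [0, 0, 0]], [[0, 0, 0], [0, 0, 0]]]'>/dev/null; python3 st.py
python3 jog.py '[[[0, 0, 0], [0, 0, 0]], [[0, 0, 0], [0, 0, 0]], [[0, 0, 0], [0, 0, 0]]]' 30 >/dev/null; python3 st.py
python3 jog.py '[[[0, 0, 0], [0, 0, 0]], [[0, 0, 0], [0, 0, 0]]]' 30 >/dev/null; python3 st.py
```

```text
barrel [-59.1  27.4 107.6] F tool [-3.8 -0.2 -1.4] w 17.6 g 30.0 t 19.7
barrel [-60.1  26.9 107.2] F tool [0.1 0.7 0.1] w 29.5 g 0.0 t 19.95
barrel [-59.7  27.1 107.4] F tool [ 0.6 -0.1 -0.1] w 30.0 g 0.0 t 20.1167
```

Released cleanly. I retract, save views for one composite check, and head for the scoop.

```bash
python3 jog.py '[[[0, 0, -6], [0, 0, 0]], [[0, 0, -12], [0, 0, 0]], [[0, 0, -20], [0, 0, 0]], [[0, 0, -35], [0, 0, 0]], [[0, 0, -35], [0, 0, 0]]]' >/dev/null
python3 jog.py '[[[0, 0, -35], [0, 0.1, 0]], [[0, 0, -35], [0, 0.1, 0]], [[0, 0, -25], [0, 0.09, 0]], [[0, 0, 0], [0, 0, 0]]]' 50 >/dev/null;python3 jog.py '[[[0, 0, 0], [0, 0, 0]]]'
python3 - <<'E'
from h import *
np.set_printoptions(precision=3,suppress=True)
p,R=tool();T=cam('top','pics/t7.png');W=cam('wrist','pics/w7.png')
print(p,R.as_matrix(),R.inv().apply(np.array([596,369,230])-p))
import cv2
# scoop colours in top: green cones and orange handle centroids
h=cv2.cvtColor(T['img'],cv2.COLOR_RGB2HSV)
m=cv2.inRange(h,(50,80,40),(90,255,255));m[:, 300:]=0
n,l,s,c=cv2.connectedComponentsWithStats(m);print([(c[i],s[i][4],atz(T,c[i],15)) for i in range(1,n) if s[i][4]>15])
m=cv2.inRange(h,(8,150,80),(22,255,255));m[:,300:]=0;m[:200]=0;m[300:]=0
y,x=np.nonzero(m);print(x.min(),x.max(),[(u,y[x==u].min(),y[x==u].max()) for u in (125,135,150,160,165) if (x==u).any()])
for u in (125,165): v=y[x==u].mean();print(atz(T,(u,v),60 if u==125 else 35))
E
```

```text
t: 20.95
ee_pos: [562.1, -236.4, 339.4]
orientation: [2.142, 1.979, -0.32]
ft_force: [-0.2, 0.2, -1.0]
width: 50.2
grasp_force: 0.0
[ 562.142 -236.355  339.371] [[ 0.076  0.997 -0.018]
 [ 0.952 -0.078 -0.296]
 [-0.297  0.005 -0.955]] [611.278 -14.182 -75.506]
[]
122 255 [(125, np.int64(246), np.int64(252)), (135, np.int64(246), np.int64(251)), (150, np.int64(245), np.int64(251)), (160, np.int64(245), np.int64(251)), (165, np.int64(245), np.int64(250))]
[592.722 431.935  60.   ]
[599.985 337.905  35.   ]
```

```bash

python3 jog.py '[[[38, -0.9, -4.7], [0, 0, 0]], [[38, -0.9, -4.7], [0, 0, 0]], [[38, -0.9, -4.7], [0, 0, 0]], [[38, -0.9, -4.7], [0, 0, 0]], [[38, -0.9, -4.7], [0, 0, 0]]]' 50 >/dev/null
python3 jog.py '[[[38, -0.9, -4.7], [0, 0, 0]], [[38, -0.9, -4.7], [0, 0, 0]], [[38, -0.9, -4.7], [0, 0, 0]], [[38, -0.9, -4.7], [0, 0, 0]], [[38, -0.9, -4.7], [0, 0, 0]]]' >/dev/null
python3 jog.py '[[[38, -0.9, -4.7], [0, 0, 0]], [[38, -0.9, -4.7], [0, 0, 0]], [[38, -0.9, -4.7], [0, 0, 0]], [[38, -0.9, -4.7], [0, 0, 0]], [[38, -0.9, -4.7], [0, 0, 0]]]' >/dev/null
python3 jog.py '[[[38, -0.9, -4.7], [0, 0, 0]], [[0, 0, 0], [-0.023, 0, -0.074]], [[0, 0, 0], [-0.023, 0, -0.074]], [[0, 0, 0], [0, 0, 0]], [[0, 0, 0], [0, 0, 0]]]'
python3 - <<'E'
from h import *
np.set_printoptions(precision=3,suppress=True)
p,R=tool();W=cam('wrist','pics/w8.png');T=cam('top','pics/t8.png');S=cam('scene','pics/s8.png')
print(p,R.as_matrix(),R.inv().apply(np.array([597.5,369,36])-p),ctrl.get_obs()['qpos'])
print('wrist px handle pts',[proj(W,np.array(X)).round() for X in ([597.5,369,36],[592.7,432,57],[601,321,25],[604,278,34])])
b=cv2.imread('pics/w7.png')[60:360,200:500]
c=W['img'][:,:,::-1].copy()
for X in ([597.5,369,36],[592.7,432,57],[601,321,25]): cv2.circle(c,tuple(int(v) for v in proj(W,np.array(X))),3,(0,0,255),1)
t=cv2.resize(cv2.imread('pics/t7.png')[220:340,390:530],(300,257))
im=np.zeros((600,800,3),np.uint8);im[:300,:300]=b;im[300:557,:300]=t;im[:375,300:]=cv2.resize(c,(500,375))
cv2.imwrite('pics/c8.png',im)
E
```

```text
t: 22.72
ee_pos: [592.7, 365.9, 226.4]
orientation: [1.975, 2.132, -0.304]
ft_force: [-0.3, 0.5, 1.3]
width: 49.9
grasp_force: 0.0
[592.705 365.915 226.432] [[-0.073  0.997  0.02 ]
 [ 0.952  0.076 -0.297]
 [-0.298 -0.002 -0.955]] [ 59.306   5.475 180.968] [ 0.64   0.619  1.359 -0.26   1.336  0.648]
wrist px handle pts [array([324., 156.]), array([325.,  88.]), array([323., 200.]), array([323., 244.])]
```

View pics/c8.png

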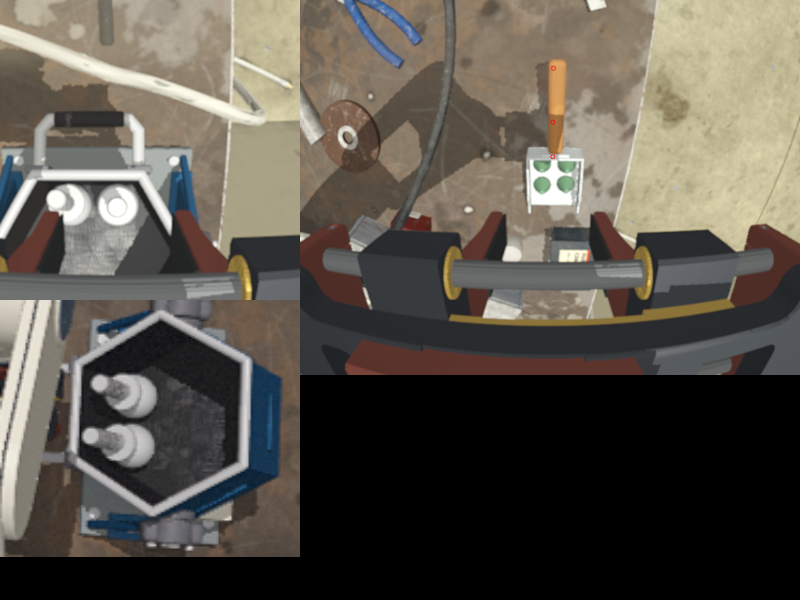

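Both balls stand side by side on the floor at the low wall: stud tips at (60,205) and (118,207) in the upper left crop. The scoop handle's axis is about 5 mm to the right of my prediction and the tray about 6 mm further, so I correct both and grasp.

```bash

python3 jog.py '[[[13, 2, 36], [0, 0, 0]], [[13, 2, 36], [0, 0, 0]], [[13, 2, 36], [0, 0, 0]], [[10, 1.6, 28], [0, 0, 0]], [[0, 0, 0], [0, 0, 0]]]' 50
python3 jog.py '[[[8, 1, 23], [0, 0, 0]], [[5.5, 0.7, 15], [0, 0, 0]], [[2, 0, 7], [0, 0, 0]], [[0, 0, 0], [0, 0, 0]]]'
```

```text
t: 23.28
ee_pos: [598.0, 370.4, 77.1]
orientation: [1.976, 2.132, -0.314]
ft_force: [-1.1, 0.2, -0.8]
width: 50.1
grasp_force: 0.0
t: 23.62
ee_pos: [602.2, 374.3, 35.5]
orientation: [1.975, 2.132, -0.302]
ft_force: [0.5, -0.2, 0.1]
width: 50.2
grasp_force: 0.0
```

```bash

python3 jog.py '[[[0, 0, 0], [0, 0, 0]], [[0, 0, 0], [0, 0, 0]], [[0, 0, 0], [0, 0, 0]], [[0, 0, 0], [0, 0, 0]], [[0, 0, 0], [0, 0, 0]]]' 0 >/dev/null
python3 jog.py '[[[0, 0, 0], [0, 0, 0]], [[0, 0, 0], [0, 0, 0]]]'
python3 jog.py '[[[-1.5, 0, -5], [0, 0, 0]], [[-3, 0, -10], [0, 0, 0]], [[-6, 0, -19], [0, 0, 0]], [[-6, 0, -19], [0, 0, 0]], [[0, 0, 0], [0, 0, 0]]]'
python3 - <<'E'
from h import *
S=cam('scene','pics/s9.png');W=cam('wrist','pics/w9.png')
a=cv2.imread('pics/w8.png');
h=cv2.cvtColor(W['img'],cv2.COLOR_RGB2HSV);m=cv2.inRange(h,(50,60,30),(95,255,255))
n,l,s,c=cv2.connectedComponentsWithStats(m);print([(c[i].round(),s[i][4]) for i in range(1,n) if s[i][4]>20])
print(tool())
E
```

```text
t: 24.2
ee_pos: [602.7, 375.3, 37.0]
orientation: [1.975, 2.133, -0.298]
ft_force: [-1.2, 1.9, 2.8]
width: 18.3
grasp_force: 29.8
t: 24.62
ee_pos: [604.9, 376.3, 96.5]
orientation: [1.975, 2.132, -0.289]
ft_force: [0.4, 0.8, -1.6]
width: 17.8
grasp_force: 30.0
[(array([300., 391.]), np.int32(89)), (array([329., 391.]), np.int32(285))]
(array([603.21285447, 375.25774473,  92.81329166]), Rotation.from_matrix(array([[-0.07283087,  0.99704426,  0.02446222],
                            [ 0.9529453 ,  0.07680443, -0.2932513 ],
                            [-0.29426334,  0.00195341, -0.95572238]])))
```

```bash
cat > gr.py <<'E'
from h import *
T=cam('top');S=cam('scene')
def g(d):
    i=d['img'].astype(int);m=((i[:,:,1]-i[:,:,0]>12)&(i[:,:,1]-i[:,:,2]>4)).astype(np.uint8)
    n,l,s,c=cv2.connectedComponentsWithStats(m);return [(c[k].round(1).tolist(),int(s[k][4])) for k in range(1,n) if s[k][4]>8]
def o(d):
    h=cv2.cvtColor(d['img'],cv2.COLOR_RGB2HSV);m=cv2.inRange(h,(6,130,90),(22,255,255))
    n,l,s,c=cv2.connectedComponentsWithStats(m);return [(c[k].round(1).tolist(),s[k].tolist()) for k in range(1,n) if s[k][4]>25]
for d in (T,S): print('g',g(d),'o',o(d))
E
python3 gr.py
```

```text
g [([187.0, 236.9], 67), ([175.3, 237.7], 66), ([188.3, 249.2], 65), ([175.7, 250.0], 67)] o [([240.0, 222.0], [226, 221, 30, 3, 46]), ([149.4, 243.1], [134, 240, 28, 7, 160])]
g [([202.3, 299.6], 52), ([191.8, 303.4], 45)] o [([176.1, 307.5], [170, 304, 14, 8, 72]), ([142.2, 313.4], [136, 311, 15, 6, 67])]
```

```bash
python3 - <<'E'
from h import *
T=cam('top');S=cam('scene')
for t,s in (((187,236.9),(202.3,299.6)),((175.3,237.7),(191.8,303.4))): print(tri((T,t),(S,s)))
print([tri((T,(175.5,238)),(S,(191.8,303.4)))[0][2]])
E
```

```text
(array([622.76804846, 274.54035314,  63.68357801]), [0.1, 0.1])
(array([620.28016235, 303.27460056,  65.46022013]), [0.3, 0.3])
[np.float64(65.66062689328653)]
```

The scoop is level with all four cones aboard: z about 64 to 65, at a 57 mm lift. Next I lift it and carry it gently to the barrel.

```bash

python3 jog.py '[[[-5, 0, -16], [0, 0, 0]], [[-9.5, 0, -31], [0, 0, 0]], [[-9.5, 0, -31], [0, 0, 0]], [[-9.5, 0, -31], [0, 0, 0]], [[-9.5, 0, -31], [0, 0, 0]]]' >/dev/null
python3 jog.py '[[[-8, 0, -26], [0, 0, 0]], [[-5, 0, -16], [0, 0, 0]], [[-11.2, -2.7, 3.4], [0, 0, 0]], [[-22.4, -5.3, 6.9], [0, 0, 0]]]'
python3 jog.py '[[[-31.7, -7.55, 9.75], [0, 0, 0]], [[-31.7, -7.55, 9.75], [0, 0, 0]], [[-31.7, -7.55, 9.75], [0, 0, 0]], [[-31.7, -7.55, 9.75], [0, 0, 0]], [[-31.7, -7.55, 9.75], [0, 0, 0]]]' >/dev/null
python3 jog.py '[[[-31.7, -7.55, 9.75], [0, 0, 0]], [[-31.7, -7.55, 9.75], [0, 0, 0]], [[-31.7, -7.55, 9.75], [0, 0, 0]], [[-31.7, -7.55, 9.75], [0, 0, 0]], [[-31.7, -7.55, 9.75], [0, 0, 0]]]'
python3 jog.py '[[[-31.7, -7.55, 9.75], [0, 0, 0]], [[-31.7, -7.55, 9.75], [0, 0, 0]], [[-28, -6.7, 8.6], [0, 0, 0]], [[-22.4, -5.3, 6.9], [0, 0, 0]], [[-16.8, -4, 5.2], [0, 0, 0]]]' >/dev/null
python3 jog.py '[[[-11.2, -2.7, 3.4], [0, 0, 0]], [[-5.6, -1.3, 1.7], [0, 0, 0]], [[0, 0, 0], [0, 0, 0]]]'
python3 gr.py; python3 -c "
from h import *
p,R=tool();print(p,R.as_matrix().round(3).tolist(),bl(np.load('p.npy'),[0,0,115]),ctrl.get_obs()['qpos'])"
```

```text
t: 25.67
ee_pos: [597.5, 340.8, 283.3]
orientation: [1.973, 2.135, -0.293]
ft_force: [0.3, -0.5, -3.0]
width: 17.9
grasp_force: 30.0
t: 26.5
ee_pos: [545.5, 0.8, 281.7]
orientation: [1.975, 2.134, -0.301]
ft_force: [1.3, -0.6, -2.8]
width: 17.7
grasp_force: 30.0
t: 27.17
ee_pos: [523.5, -154.2, 282.6]
orientation: [1.977, 2.132, -0.3]
ft_force: [0.6, 0.7, -1.5]
width: 17.8
grasp_force: 30.0
g [([408.2, 258.1], 96), ([394.7, 258.8], 97), ([395.5, 273.7], 92), ([410.3, 272.9], 95)] o [([240.5, 222.0], [226, 221, 30, 3, 48]), ([378.6, 265.8], [370, 262, 16, 9, 116])]
g [] o [([357.0, 198.0], [348, 196, 19, 5, 91])]
[ 524.22222245 -152.94199596  282.83839837] [[-0.074, 0.997, 0.022], [0.953, 0.077, -0.294], [-0.295, -0.0, -0.955]] [ 522.46805373 -385.61548938  200.98710922] [-0.1512029   0.23518219  1.82806463 -0.34084568  1.03535347 -0.05931182]
```

```bash

python3 jog.py '[[[-14.6, -2.6, 2.6], [0, 0, 0]], [[-27, -5, 5], [0, 0, 0]], [[-27, -5, 5], [0, 0, 0]], [[-19.5, -3.5, 3.5], [0, 0, 0]], [[-9.8, -1.7, 1.7], [0, 0, 0]]]' >/dev/null
python3 jog.py '[[[0, 0, 0], [0, 0.08, 0]], [[0, 0, 0], [0, 0.08, 0]], [[0, 0, 0], [0, 0.08, 0]], [[0, 0, 0], [0, 0.08, 0]], [[0, 0, 0], [0, 0.08, 0]]]'
python3 jog.py '[[[0, 0, 0], [0, 0, 0]]]'
python3 gr.py; python3 -c "
from h import *
p,R=tool();M=R.as_matrix();print(p,M.round(3).tolist(),ctrl.get_obs()['qpos'],np.arctan2(M[1,2],-M[2,2]))"
```

```text
t: 28.1
ee_pos: [515.0, -252.0, 295.5]
orientation: [-2.079, -2.25, -0.109]
ft_force: [-0.4, 0.5, -2.7]
width: 17.6
grasp_force: 30.0
t: 28.18
ee_pos: [514.9, -253.9, 294.7]
orientation: [-2.083, -2.248, -0.107]
ft_force: [0.7, -0.4, -2.1]
width: 17.8
grasp_force: 30.0
g [] o [([240.4, 222.0], [226, 221, 30, 3, 49]), ([396.6, 269.8], [388, 266, 19, 9, 155])]
g [] o []
[ 514.35367747 -253.09368392  294.52530561] [[-0.076, 0.997, -0.008], [0.992, 0.076, 0.098], [0.098, -0.001, -0.995]] [-0.51929903  0.31307281  1.66292613  0.0860037   1.22290031 -0.62745763] 0.09801070985455752
```

```bash
python3 - <<'E'
from h import *
np.set_printoptions(precision=0,suppress=True)
p,R=tool();T=cam('top','pics/t10.png');W=cam('wrist','pics/w10.png')
M=R.as_matrix();th=.3+np.arctan2(M[1,2],-M[2,2])
def sc(X): # scoop coords -> world
    f=np.array([.077,-.997,0]);x=X[0]+92;z=X[2]-34.5
    return p+f*(x*np.cos(th)+z*np.sin(th))+[0,0,-x*np.sin(th)+z*np.cos(th)]+np.array([.997,.077,0])*X[1]
for c in ([-20,15,12],[-20,-15,12],[10,15,12],[10,-15,12],[44,0,0]):
    X=sc(c);print(c,X,[ (proj(d,X),d['img'][tuple(int(v) for v in proj(d,X)[::-1])] if (0<=proj(d,X)).all() and (proj(d,X)<[640,480]).all() else 0) for d in (T,W)])
i=T['img'][245:300,405:470].astype(int)
print((i[:,:,1]-i[:,:,0]).max(), ((i[:,:,1]-i[:,:,0])>5).sum())
i=W['img'].astype(int);m=(i[:,:,1]-i[:,:,0]>10)&(i[:,:,1]-i[:,:,2]>0);print(m.sum(),np.argwhere(m).mean(0) if m.any() else 0)
E
```

```text
[-20, 15, 12] [ 534. -309.  246.] [(array([435., 263.]), array([201, 196, 183], dtype=uint8)), (array([343., 371.]), array([134, 137, 134], dtype=uint8))]
[-20, -15, 12] [ 504. -312.  246.] [(array([437., 277.]), array([111, 106,  99], dtype=uint8)), (array([293., 371.]), array([118, 120, 119], dtype=uint8))]
[10, 15, 12] [ 536. -337.  234.] [(array([447., 263.]), array([168, 162, 150], dtype=uint8)), (array([340., 398.]), array([137, 179, 138], dtype=uint8))]
[10, -15, 12] [ 506. -339.  234.] [(array([448., 276.]), array([156, 150, 140], dtype=uint8)), (array([295., 398.]), array([136, 178, 138], dtype=uint8))]
[44, 0, 0] [ 523. -365.  210.] [(array([457., 270.]), array([165, 160, 145], dtype=uint8)), (array([318., 411.]), array([134, 115,  74], dtype=uint8))]
20 41
1338 [393. 318.]
```

The wrist camera still sees the green cones in the tray, and the lip is computed to be at (523,-365,210), above the mouth. Pouring with the lip held in place.

```bash

python3 jog.py '[[[-7.9, 0, -11.6], [0, 0.1, 0]], [[-7.9, 0, -11.6], [0, 0.1, 0]], [[-4, 0, -5.8], [0, 0.05, 0]], [[-4, 0, -5.8], [0, 0.05, 0]], [[-4, 0, -5.8], [0, 0.05, 0]]]' >/dev/null
python3 jog.py '[[[-4, 0, -5.8], [0, 0.05, 0]], [[-4, 0, -5.8], [0, 0.05, 0]], [[-4, 0, -5.8], [0, 0.05, 0]], [[-4, 0, -5.8], [0, 0.05, 0]], [[-4, 0, -5.8], [0, 0.05, 0]]]' >/dev/null
python3 jog.py '[[[-4, 0, -5.8], [0, 0.05, 0]], [[-4, 0, -5.8], [0, 0.05, 0]], [[-4, 0, -5.8], [0, 0.05, 0]], [[0, 0, 0], [0, 0, 0]], [[0, 0, 0], [0, 0, 0]]]'
python3 - <<'E'
from h import *
p,R=tool();M=R.as_matrix();print(p,M.round(3).tolist(),.3+np.arctan2(M[1,2],-M[2,2]),ctrl.get_obs()['qpos'])
for n in ('wrist','top'):
    d=cam(n,f'pics/{n}11.png');i=d['img'].astype(int);m=((i[:,:,1]-i[:,:,0]>10)&(i[:,:,1]-i[:,:,2]>0)).astype(np.uint8)
    k,l,s,c=cv2.connectedComponentsWithStats(m);print(n,[(c[j].round(),int(s[j][4])) for j in range(1,k) if s[j][4]>15])
E
```

```text
t: 29.63
ee_pos: [521.4, -341.5, 345.7]
orientation: [-1.642, -1.773, -0.74]
ft_force: [-0.5, 0.4, -1.7]
width: 18.0
grasp_force: 30.0
[ 521.3970959  -341.54454156  345.71091721] [[-0.05, 0.997, -0.059], [0.659, 0.077, 0.748], [0.75, -0.002, -0.661]] 1.146839843644137 [-0.82048547  0.64705211  1.23543771  0.52308995  1.93503085 -0.88219881]
wrist [(array([264.,   1.]), 18), (array([ 12., 167.]), 21), (array([  8., 176.]), 43), (array([  1., 188.]), 18)]
top [(array([467., 278.]), 16), (array([465., 291.]), 77)]
```

The tray looks empty. I raise it, level it again, and look with the top camera.

```bash

python3 jog.py '[[[23, 0, -20], [0, 0, 0]], [[23, 0, -20], [0, 0, 0]], [[0, 0, 0], [0, -0.12, 0]], [[0, 0, 0], [0, -0.12, 0]], [[0, 0, 0], [0, -0.12, 0]]]' >/dev/null
python3 jog.py '[[[0, 0, 0], [0, -0.12, 0]], [[0, 0, 0], [0, -0.12, 0]], [[0, 0, 0], [0, -0.12, 0]], [[0, 0, 0], [0, -0.12, 0]], [[0, 0, 0], [0, -0.12, 0]]]' >/dev/null
python3 jog.py '[[[0, 0, 0], [0, -0.12, 0]], [[0, 0, 0], [0, -0.067, 0]], [[0, 0, 0], [0, 0, 0]]]'
python3 -c "
from h import *
p,R=tool();M=R.as_matrix();print(p,M.round(3).tolist(),.3+np.arctan2(M[1,2],-M[2,2]))
print(R.inv().apply(np.array([602.7,375.3,200])-p), (R.inv()*Ro.from_rotvec([1.975,2.133,-.298])).as_rotvec())"
```

```text
t: 30.82
ee_pos: [520.8, -338.3, 408.5]
orientation: [1.97, 2.136, -0.296]
ft_force: [-0.6, -0.1, -2.1]
width: 17.8
grasp_force: 30.0
[ 520.7515256  -338.34872139  408.45883788] [[-0.077, 0.997, 0.025], [0.952, 0.081, -0.294], [-0.295, 0.001, -0.955]] 0.001385534382254472
[734.81804004 139.40035541  -8.6675277 ] [2.31496713e-03 9.18954254e-05 3.89127449e-03]
```

```bash

python3 jog.py '[[[38.7, 7.3, -0.5], [0, 0, 0]], [[38.7, 7.3, -0.5], [0, 0, 0]], [[38.7, 7.3, -0.5], [0, 0, 0]], [[38.7, 7.3, -0.5], [0, 0, 0]], [[38.7, 7.3, -0.5], [0, 0, 0]]]' >/dev/null
python3 jog.py '[[[38.7, 7.3, -0.5], [0, 0, 0]], [[38.7, 7.3, -0.5], [0, 0, 0]], [[38.7, 7.3, -0.5], [0, 0, 0]], [[38.7, 7.3, -0.5], [0, 0, 0]], [[38.7, 7.3, -0.5], [0, 0, 0]]]' >/dev/null
python3 jog.py '[[[38.7, 7.3, -0.5], [0, 0, 0]], [[38.7, 7.3, -0.5], [0, 0, 0]], [[38.7, 7.3, -0.5], [0, 0, 0]], [[38.7, 7.3, -0.5], [0, 0, 0]], [[38.7, 7.3, -0.5], [0, 0, 0]]]' >/dev/null
python3 jog.py '[[[38.7, 7.3, -0.5], [0, 0, 0]], [[38.7, 7.3, -0.5], [0, 0, 0]], [[38.7, 7.3, -0.5], [0, 0, 0]], [[38.7, 7.3, -0.5], [0, 0, 0]], [[0, 0, 0], [0, 0, 0]]]'
python3 - <<'E'
from h import *
np.set_printoptions(precision=3,suppress=True)
p,R=tool();print(p,R.inv().apply(np.array([602.7,375.3,60])-p),(R.inv()*Ro.from_rotvec([1.975,2.133,-.298])).as_rotvec())
T=cam('top','pics/t12.png');S=cam('scene');W=cam('wrist')
t=cv2.resize(T['img'][215:345,385:540,::-1],(620,520),interpolation=3)
im=np.zeros((600,800,3),np.uint8);im[:520,:620]=t;im[:150,620:]=cv2.resize(T['img'][225:275,110:220,::-1],(180,82))[:82].copy() if 0 else 0
a=cv2.resize(T['img'][222:272,110:220,::-1],(180,82));im[:82,620:]=a
a=cv2.resize(W['img'][60:470,60:580,::-1],(180,142));im[100:242,620:]=a
cv2.imwrite('pics/c12.png',im)
E
python3 gr.py
```

```text
t: 32.48
ee_pos: [604.3, 379.1, 198.8]
orientation: [1.974, 2.142, -0.294]
ft_force: [-1.1, -0.3, -1.6]
width: 17.7
grasp_force: 30.0
[604.298 379.073 198.791] [ 36.679  -1.588 133.91 ] [-0.001 -0.006  0.005]
g [([463.7, 256.0], 76), ([461.9, 276.4], 144), ([465.4, 290.7], 76)] o [([240.4, 222.0], [226, 221, 30, 3, 49]), ([135.0, 235.0], [117, 231, 32, 9, 203])]
g [] o [([170.5, 269.7], [164, 267, 14, 7, 69]), ([135.6, 273.6], [128, 271, 17, 6, 85])]
```

View pics/c12.png

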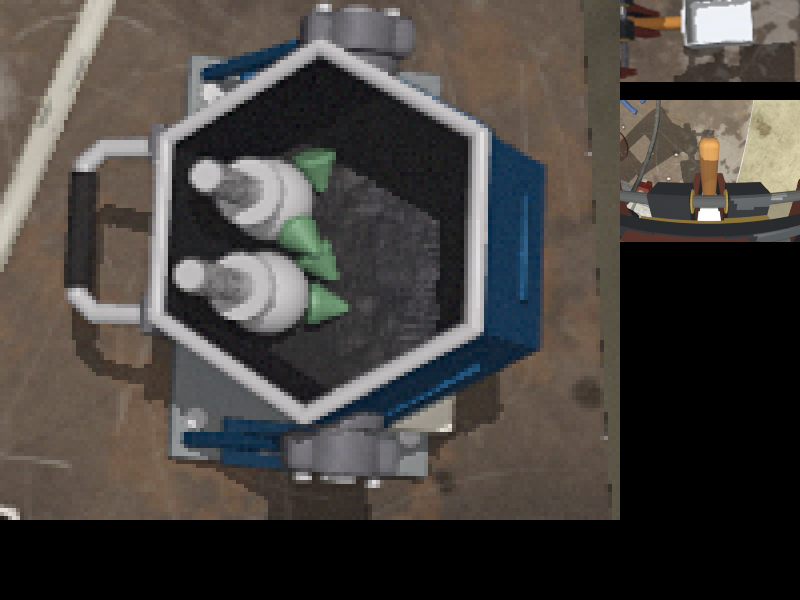

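All four cones lie in the barrel (green, at (315,170), (300,235), (320,263), (325,303)), both balls are in place, and the scoop is empty. Setting the scoop down.

```bash

python3 jog.py '[[[9.2, -0.4, 33.5], [0, 0, 0]], [[9.2, -0.4, 33.5], [0, 0, 0]], [[9.2, -0.4, 33.5], [0, 0, 0]], [[9, -0.4, 33], [0, 0, 0]], [[0, 0, 0], [0, 0, 0]]]'
python3 jog.py '[[[3, 0, 9], [0, 0, 0]], [[1.5, 0, 5], [0, 0, 0]], [[0, 0, 0], [0, 0, 0]]]'
python3 jog.py '[[[0.6, 0, 2], [0, 0, 0]], [[0, 0, 0], [0, 0, 0]]]'
python3 jog.py '[[[0.6, 0, 2], [0, 0, 0]], [[0, 0, 0], [0, 0, 0]]]'
```

```text
t: 33.15
ee_pos: [600.5, 364.3, 57.2]
orientation: [1.978, 2.135, -0.311]
ft_force: [-2.1, -0.8, -2.6]
width: 17.8
grasp_force: 30.0
t: 33.4
ee_pos: [604.8, 368.9, 49.9]
orientation: [1.977, 2.134, -0.293]
ft_force: [-0.3, -0.2, -1.5]
width: 17.7
grasp_force: 30.0
t: 33.57
ee_pos: [604.7, 369.3, 48.1]
orientation: [1.977, 2.134, -0.292]
ft_force: [0.3, -0.8, -1.0]
width: 18.0
grasp_force: 30.0
t: 33.73
ee_pos: [604.1, 369.0, 44.9]
orientation: [1.976, 2.134, -0.294]
ft_force: [-0.4, -0.2, -0.8]
width: 17.3
grasp_force: 30.0
```

```bash

python3 jog.py '[[[0.8, 0, 3], [0, 0, 0]], [[0, 0, 0], [0, 0, 0]]]'|sed -n 2,4p
python3 jog.py '[[[0.6, 0, 2], [0, 0, 0]], [[0, 0, 0], [0, 0, 0]]]'|sed -n 2,4p
python3 jog.py '[[[0.5, 0, 1.5], [0, 0, 0]], [[0, 0, 0], [0, 0, 0]]]'|sed -n 2,4p
python3 jog.py '[[[0.5, 0, 1.5], [0, 0, 0]], [[0, 0, 0], [0, 0, 0]]]'|sed -n 2,4p
```

```text
ee_pos: [603.7, 368.6, 40.9]
orientation: [1.976, 2.135, -0.296]
ft_force: [0.0, 0.6, -1.1]
ee_pos: [603.7, 368.5, 38.6]
orientation: [1.976, 2.135, -0.296]
ft_force: [0.3, -0.7, -1.4]
ee_pos: [604.0, 368.7, 37.6]
orientation: [1.976, 2.134, -0.296]
ft_force: [-0.7, 0.4, 0.9]
ee_pos: [604.1, 369.1, 36.8]
orientation: [1.976, 2.134, -0.295]
ft_force: [-1.0, 1.0, 4.9]
```

```bash

python3 jog.py '[[[0, 0, 0], [0, 0, 0]], [[0, 0, 0], [0, 0, 0]], [[0, 0, 0], [0, 0, 0]], [[0, 0, 0], [0, 0, 0]]]' 45 | sed -n 2,6p
python3 jog.py '[[[0, 0, -8], [0, 0, 0]], [[0, 0, -15], [0, 0, 0]], [[0, 0, -35], [0, 0, 0]], [[0, 0, -40], [0, 0, 0]], [[0, 0, -40], [0, 0, 0]]]' 45
python3 - <<'E'
from h import *
np.set_printoptions(precision=3,suppress=True)
p,R=tool();T=cam('top');W=cam('wrist')
Rw=np.array(W['R']);X=R.as_matrix().T@Rw.T; off=R.inv().apply(-Rw.T@W['t']-p);print(off)
R7=np.array([[.076,.997,-.018],[.952,-.078,-.296],[-.297,.005,-.955]]);p7=np.array([562.142,-236.355,339.371])
V=dict(W);V['R']=(R7@X).T;V['t']=-V['R']@(p7+R7@off)
print('bar',tri((T,(405.5,272.2)),(V,(289,179))))
P=np.load('p.npy');print(bl(P,[-148,0,100]),'px',proj(T,bl(P,[-148,0,100])),proj(V,bl(P,[-148,0,100])))
for q in (.34,.37,.4):
    P2=P.copy();P2[3]=q;print(q,bl(P2,[-148,0,100]),proj(T,bl(P2,[-148,0,100])),proj(V,bl(P2,[-148,0,100])))
print(p,R.as_matrix())
E
python3 gr.py
```

```text
ee_pos: [603.9, 368.6, 35.8]
orientation: [1.976, 2.134, -0.296]
ft_force: [-1.2, -0.1, -0.4]
width: 41.0
grasp_force: 0.0
t: 35.15
ee_pos: [600.5, 409.5, 170.3]
orientation: [1.976, 2.135, -0.296]
ft_force: [1.0, 0.7, -0.7]
width: 44.9
grasp_force: 0.0
[  65.532    2.01  -157.222]
bar (array([ 532.675, -273.701,   83.284]), [3.4, 3.4])
[ 531.484 -268.1    110.225] px [405.912 270.517] [283.349 181.607]
0.34 [ 531.263 -270.98   100.631] [406.468 271.008] [284.053 180.789]
0.37 [ 531.371 -269.569  105.051] [406.178 270.78 ] [283.73  181.087]
0.4 [ 531.469 -268.291  109.511] [405.944 270.553] [283.402 181.524]
[600.469 409.456 170.296] [[-0.074  0.997  0.022]
 [ 0.953  0.077 -0.292]
 [-0.293 -0.    -0.956]]
g [([463.7, 256.1], 78), ([461.8, 276.4], 146), ([465.4, 290.7], 72)] o [([79.3, 215.4], [77, 212, 5, 9, 37]), ([240.5, 222.0], [226, 221, 30, 3, 48]), ([147.6, 246.8], [125, 243, 46, 9, 314])]
g [] o [([164.5, 326.7], [142, 321, 46, 13, 244])]
```

```bash

python3 jog.py '[[[-8, 0, -30], [0, 0, 0]], [[-8, 0, -35], [0, 0, 0]], [[-30, -8, -25], [0, 0, 0]], [[-37, -9.5, 12], [0, 0, 0]], [[-37, -9.5, 12], [0, 0, 0]]]' 0 >/dev/null
python3 jog.py '[[[-37, -9.5, 12], [0, 0, 0]], [[-37, -9.5, 12], [0, 0, 0]], [[-37, -9.5, 12], [0, 0, 0]], [[-37, -9.5, 12], [0, 0, 0]], [[-37, -9.5, 12], [0, 0, 0]]]' >/dev/null
python3 jog.py '[[[-37, -9.5, 12], [0, 0, 0]], [[-37, -9.5, 12], [0, 0, 0]], [[-37, -9.5, 12], [0, 0, 0]], [[-37, -9.5, 12], [0, 0, 0]], [[-37, -9.5, 12], [0, 0, 0]]]' >/dev/null
python3 jog.py '[[[-37, -9.5, 12], [0, 0, 0]], [[-37, -9.5, 12], [0, 0, 0]], [[0, 0, 0], [0, 0, 0]]]'
cat > tg.py <<'E'
from h import *
import sys
np.set_printoptions(precision=3,suppress=True)
z=np.array([-.034,-.443,-.896]);z/=np.linalg.norm(z);y=np.array([.997,-.076,0]);y-=z*(y@z);y/=np.linalg.norm(y)
G=np.c_[np.cross(y,z),y,z];p,R=tool()
g=np.array([531,-269,107])-z*float(sys.argv[1])
print(p,'d tool',R.inv().apply(g-p),'d goalframe',G.T@(g-p),'rot',(R.inv()*Ro.from_matrix(G)).as_rotvec(),ctrl.get_obs()['ft_force'])
E
python3 tg.py 100
```

```text
t: 36.85
ee_pos: [500.5, -167.7, 257.2]
orientation: [1.983, 2.131, -0.301]
ft_force: [-0.3, -0.2, -0.1]
width: 0.4
grasp_force: 0.0
[ 500.458 -167.679  257.206] d tool [-38.947  29.992  75.246] d goalframe [-21.701  38.196  78.412] rot [ 0.052 -0.162  0.139] [-0.32  -0.152 -0.111]
```

```bash

python3 jog.py '[[[0, 0, 0], [0.026, -0.081, 0.07]], [[0, 0, 0], [0.026, -0.081, 0.07]], [[-11, 19, 25], [0, 0, 0]], [[-11, 19, 25], [0, 0, 0]], [[0, 0, 28], [0, 0, 0]]]' >/dev/null
python3 jog.py '[[[0, 0, 0], [0, 0, 0]]]' >/dev/null; python3 tg.py 45
```

```text
[ 534.746 -219.861  193.177] d tool [-6.004  0.178 54.084] d goalframe [-5.867  0.023 54.099] rot [-0.003 -0.003  0.004] [-1.804  0.192 -0.979]
```

```bash

python3 jog.py '[[[-3, 0, 27], [0, 0, 0]], [[-3, 0, 27], [0, 0, 0]], [[0, 0, 8], [0, 0, 0]], [[0, 0, 4], [0, 0, 0]], [[0, 0, 0], [0, 0, 0]]]' >/dev/null; python3 tg.py 25.5
python3 jog.py '[[[0, 0, 4], [0, 0, 0]], [[0, 0, 4], [0, 0, 0]], [[0, 0, 4], [0, 0, 0]]]' >/dev/null; python3 tg.py 25.5
python3 jog.py '[[[0, 0, 5], [0, 0, 0]], [[0, 0, 5], [0, 0, 0]], [[0, 0, 5], [0, 0, 0]]]' >/dev/null; python3 tg.py 25.5
```

```text
[ 534.708 -253.393  141.604] d tool [ 1.165 -2.544 12.534] d goalframe [ 1.179 -2.503 12.541] rot [ 0.004 -0.002  0.002] [0.127 0.198 0.306]
[ 535.651 -258.864  131.878] d tool [ 1.686 -3.868  1.411] d goalframe [ 1.681 -3.861  1.436] rot [ 0.007 -0.001  0.002] [ 0.066 -0.216  0.501]
[ 535.117 -264.54   117.548] d tool [  0.47   -3.668 -13.958] d goalframe [  0.422  -3.763 -13.934] rot [ 0.007 -0.003  0.001] [-0.37  13.088  5.237]
```

The reaction is mostly sideways (+y), so the fingertip is on the bar's outer flank. I back off, shift inward and press again.

```bash

python3 jog.py '[[[0, 0, -10], [0, 0, 0]], [[0, 0, -15], [0, 0, 0]], [[-12, -3.5, 0], [0, 0, 0]], [[0, 0, 0], [0, 0, 0]]]' >/dev/null; python3 tg.py 25.5
python3 - <<'E'
from h import *
T=cam('top','pics/t14.png');a=cv2.imread('pics/t12.png',0);b=cv2.imread('pics/t14.png',0)
x0,y0,x1,y1=455,222,515,245
m=cv2.matchTemplate(b[y0-15:y1+15,x0-15:x1+15],a[y0:y1,x0:x1],cv2.TM_CCOEFF_NORMED);i=cv2.minMaxLoc(m);print('corner?',i[1],np.array(i[3])-15)
x0,y0,x1,y1=498,240,512,305
m=cv2.matchTemplate(b[y0-15:y1+15,x0-15:x1+15],a[y0:y1,x0:x1],cv2.TM_CCOEFF_NORMED);i=cv2.minMaxLoc(m);print('far rim',i[1],np.array(i[3])-15)
W=cam('wrist');g=W['img'].astype(int).sum(2)//3
# profile along image column through expected bar px
P=np.load('p.npy');c=proj(W,bl(P,[-148,0,100]));print(c)
for u in (c[0]-25,c[0]-35,c[0]+25): print(int(u),[int(v) for v in g[max(0,int(c[1])-60):int(c[1])+100:4,int(u)]])
E
```

```text
[ 531.711 -266.196  147.827] d tool [15.586 -0.572 12.338] d goalframe [15.585 -0.487 12.343] rot [0.008 0.    0.001] [-0.183 -0.515 -0.095]
corner? 0.9661761522293091 [-2  0]
far rim 0.9874434471130371 [-3  0]
[317.57101314 251.40767333]
292 [74, 124, 124, 121, 125, 126, 121, 119, 41, 43, 46, 47, 46, 46, 42, 38, 104, 105, 105, 105, 105, 105, 106, 105, 105, 105, 91, 55, 43, 43, 45, 44, 45, 45, 45, 44, 46, 58, 57, 59]
282 [71, 72, 71, 114, 129, 120, 120, 120, 47, 42, 45, 46, 45, 44, 43, 37, 105, 104, 104, 105, 105, 104, 105, 105, 105, 105, 105, 72, 44, 44, 45, 46, 44, 44, 45, 44, 45, 59, 57, 60]
342 [77, 71, 70, 70, 72, 75, 74, 73, 43, 49, 57, 47, 48, 45, 43, 58, 106, 104, 105, 105, 105, 104, 104, 105, 105, 105, 91, 54, 44, 45, 44, 46, 44, 45, 43, 45, 45, 57, 58, 59]
```

```bash
python3 - <<'E'
from h import *
np.set_printoptions(precision=1,suppress=True)
P=np.load('p.npy');W=cam('wrist')
for q in (.25,.3,.33,.36,.4):
    P[3]=q;print(q,bl(P,[-148,0,100]),proj(W,bl(P,[-148,0,100])))
print([atz(W,(317,238),z) for z in (80,90,100,110)])
g=W['img'].astype(int).sum(2)//3
print([int(v) for v in g[237,230:400:5]])
p,R=tool();print(p, proj(W,p+R.apply([0,0,17])),proj(W,p+R.apply([-10,0,17])),proj(W,p+R.apply([10,0,17])))
E
```

```text
0.25 [ 530.9 -276.    87.7] [317.9 236.1]
0.3 [ 531.1 -273.1   94.8] [318.  240.3]
0.33 [ 531.2 -271.5   99.2] [318.1 243.4]
0.36 [ 531.3 -270.   103.6] [318.2 246.8]
0.4 [ 531.5 -268.3  109.5] [318.3 252. ]
[array([ 529.8, -283.8,   80. ]), array([ 530.4, -275.4,   90. ]), array([ 531., -267.,  100.]), array([ 531.6, -258.7,  110. ])]
[142, 162, 173, 175, 43, 44, 45, 46, 46, 48, 45, 45, 45, 47, 48, 46, 45, 48, 45, 48, 45, 44, 45, 47, 46, 46, 47, 44, 45, 46, 54, 171, 169, 160]
[ 530.9 -265.5  145.8] [317.1 289.5] [317.1 308.8] [317.  269.4]
```

The barrel moved to q≈0.3 in that first press. The contact was in fact centred, and the sideways force was friction. I go back on the bar axis and press along the bar's arc.

```bash

cat > f.py <<'E'
from h import *
p,R=tool();o=ctrl.get_obs();print(p.round(1),o['ft_force'].round(1) if hasattr(o['ft_force'],'round') else o['ft_force'],'tool F',R.inv().apply(o['ft_force']).round(1))
E
python3 jog.py '[[[8, 0, 0], [0, 0, 0]], [[8, 0, 0], [0, 0, 0]], [[0, 0, 10], [0, 0, 0]], [[0, 0, 8], [0, 0, 0]], [[0, 0, 0], [0, 0, 0]]]' >/dev/null; python3 f.py
for i in 1; do python3 jog.py '[[[0.3, 0, 4], [0, 0, 0]], [[0.3, 0, 4], [0, 0, 0]], [[0.3, 0, 4], [0, 0, 0]]]' >/dev/null; python3 f.py; done
python3 jog.py '[[[0.2, 0, 4], [0, 0, 0]], [[0.2, 0, 4], [0, 0, 0]]]' >/dev/null; python3 f.py
```

```text
[ 530.4 -258.9  119.9] [-0.5 -0.2  0.4] tool F [-0.4 -0.4 -0.2]
[ 531.3 -263.3  111. ] [-1.1  6.   7.7] tool F [ 1.9 -1.5 -9.5]
[ 531.  -266.2  103.7] [-3.1  7.1  7.4] tool F [ 2.9 -3.5 -9.7]
```

```bash

python3 jog.py '[[[0, 0, 4], [0, 0, 0]], [[0, 0, 4], [0, 0, 0]], [[0, 0, 4], [0, 0, 0]]]' >/dev/null; python3 f.py
python3 jog.py '[[[-0.3, 0, 4], [0, 0, 0]], [[-0.3, 0, 4], [0, 0, 0]]]' >/dev/null; python3 f.py
python3 jog.py '[[[-0.6, 0, 4], [0, 0, 0]], [[-0.6, 0, 3], [0, 0, 0]]]' >/dev/null; python3 f.py
```

```text
[ 530.6 -271.4   93. ] [-1.8  7.6  8.4] tool F [  3.   -2.3 -10.8]
[ 530.3 -275.4   86. ] [-2.1  7.4  7.5] tool F [  3.2  -2.6 -10. ]
[ 529.9 -279.3   79.9] [-2.2  9.9  5.3] tool F [ 6.4 -2.9 -9.1]
```

```bash

for i in 1 2 3; do python3 jog.py '[[[-0.3, 0, 2], [0, 0, 0]], [[0, 0, 0], [0, 0, 0]]]' >/dev/null; python3 f.py; done
```

```text
[ 529.8 -280.6   78.1] [-1.2  5.8  2.9] tool F [ 3.8 -1.6 -5.2]
[ 529.8 -281.5   76.8] [-1.4  9.9  5.5] tool F [ 6.3 -2.1 -9.3]
[ 529.9 -281.8   76.3] [-5.1 20.5 22.1] tool F [  8.2  -6.4 -28.7]
```

The force jumped to 29 N with no further motion, so the barrel is on its stop. I retract and verify with the camera numbers.

```bash

python3 jog.py '[[[0, 0, -3], [0, 0, 0]], [[0, 0, -10], [0, 0, 0]], [[0, 0, -25], [0, 0, 0]], [[0, 0, -38], [0, 0, 0]], [[0, 0, -40], [0, 0, 0]]]' >/dev/null
python3 jog.py '[[[0, 0, -40], [0, 0, 0]], [[0, 0, -40], [0, 0, 0]], [[0, 0, -30], [0, 0, 0]], [[0, 0, 0], [0, 0, 0]]]'
python3 - <<'E'
from h import *
np.set_printoptions(precision=1,suppress=True)
P=np.load('p.npy');W=cam('wrist','pics/w16.png');T=cam('top','pics/t16.png')
for q in (0,.03,.06,.1):
    P[3]=q;print(q,[proj(d,bl(P,[-148,0,100])) for d in (W,T)],'rim hi',proj(T,bl(P,[91,0,115])),'lo',proj(T,bl(P,[-91,0,115])))
g=W['img'].astype(int).sum(2)//3;c=proj(W,bl([*P[:3],0],[-148,0,100]))
for u in (c[0]-8,c[0],c[0]+8): print(int(u),int(c[1])-30,[int(v) for v in g[int(c[1])-30:int(c[1])+30:2,int(u)]])
t=T['img'].astype(int).sum(2)//3;print('top row 272, col 390..',[int(v) for v in t[272,390:520:2]])
E
python3 gr.py
```

```text
t: 41.42
ee_pos: [539.6, -182.2, 284.3]
orientation: [2.038, 1.893, -0.463]
ft_force: [1.4, -0.6, 0.3]
width: 0.4
grasp_force: 0.0
0 [array([312.6, 209.3]), array([413.4, 273.6])] rim hi [489.4 268.7] lo [426. 272.]
0.03 [array([312.6, 209.1]), array([412.6, 273.4])] rim hi [491.  268.8] lo [425.7 271.9]
0.06 [array([312.6, 209.1]), array([411.7, 273.1])] rim hi [492.5 269. ] lo [425.5 271.7]
0.1 [array([312.6, 209.4]), array([410.7, 272.8])] rim hi [494.5 269.1] lo [425.3 271.5]
304 179 [122, 120, 122, 108, 76, 80, 75, 72, 82, 119, 123, 109, 52, 62, 70, 70, 72, 71, 64, 73, 78, 92, 109, 120, 111, 108, 108, 108, 109, 108]
312 179 [123, 124, 126, 109, 77, 74, 73, 76, 76, 106, 126, 107, 52, 62, 70, 72, 72, 71, 64, 74, 77, 91, 108, 120, 110, 109, 108, 108, 108, 108]
320 179 [131, 136, 132, 108, 77, 77, 77, 74, 84, 119, 123, 109, 49, 60, 68, 72, 71, 71, 64, 72, 75, 90, 109, 121, 110, 108, 108, 109, 108, 108]
top row 272, col 390.. [90, 95, 97, 99, 96, 94, 102, 105, 105, 105, 39, 49, 43, 55, 92, 93, 97, 200, 185, 28, 41, 32, 34, 33, 30, 27, 30, 59, 166, 164, 162, 158, 143, 142, 174, 180, 141, 126, 120, 147, 79, 41, 54, 25, 28, 24, 28, 32, 187, 217, 69, 69, 67, 70, 72, 71, 71, 69, 72, 69, 74, 68, 69, 70, 70]
g [([468.8, 255.5], 70), ([468.6, 278.2], 158), ([472.6, 293.9], 80)] o [([240.4, 222.0], [226, 221, 30, 3, 49]), ([147.1, 246.7], [124, 243, 47, 9, 317])]
g [] o [([163.5, 326.6], [142, 321, 46, 13, 272])]
```

The bar centre in the top view is at column 413.4, which matches tilt 0, and the cones and scoop are in place. Handing in.

```bash
python3 jog.py '[[[0, 0, 0], [0, 0, 0]], [[0, 0, 0], [0, 0, 0]], [[0, 0, 0], [0, 0, 0]], [[0, 0, 0], [0, 0, 0]]]' >/dev/null; python3 -c "
from workcell import ctrl, ticket, get_image
print(ticket.close_job())"
```

```text
the job is handed in; nothing more can be done
None
```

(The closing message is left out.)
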